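Chuck the cylinder burr in the bench collet

ROBOT

A 7-joint arm with a two-finger parallel gripper is mounted at the origin on the work surface. World frame = base frame: x ahead of the robot, y to its left, z up, the work surface at z = 0. Lengths are in mm, angles in rad, forces in N, time in s.
With the tool pointing down it reaches from about 425 to 950 mm from the base axis. Payload 4.7 kg.
Tool frame: the origin (TCP) lies midway between the tips of the shut fingers; the grasp point (between the pads) lies 19 mm behind it; z points along the fingers, y is the direction in which the jaws open and shut (so a half turn about z gives the same grasp; the last joint's range is limited). The gripper opens to 87 mm and grips with 3 to 60 N. Pads are 19 mm wide; open, the fingers measure 117 mm over their backs; the gripper's body (75 mm by 190 mm) begins 51 mm behind the grasp point.
Start: joints at [1.179, 0.469, -0.049, 1.532, 0.024, 1.141, -0.082], TCP at [239.602, -631.065, 194.973] pointing down, gripper open.
Joint ranges: [-2.59, 2.59], [-0.33, 1.99], [-1.39, 1.29], [0.1, 2.45], [-1.04, 4.18], [0.21, 1.99], [-2.66, 2.66]. Speed limits (rad/s): [2.57, 2.57, 3.14, 3.14, 3.14, 3.14, 3.14].

INTERFACE

Orientations are given as [roll, pitch, yaw] about the fixed x, y, z axes, in that order (R = Rz(yaw) Ry(pitch) Rx(roll)).
In Python, from plant import arm, grab_frame gives the robot as it stands.
- The arm moves only by the tool arm_command, never from a script. Its argument "increments" is a list of rows, each an object with "offset": the shift along the tool's x, y, z in cm, a list of three; "yaw": the turn about the tool's z in rad; "grip": the gripper command: -1 is fully open, 1 is shut, values between are in proportion. In form: [{"offset": [dx, dy, dz], "yaw": yaw, "grip": grip}, ...]. A call has exactly 10 rows; each row shifts and turns the pose as measured when the row begins, along the tool's axes as they then stand; what a row does not reach is not made up. A row lasts 1/12 s, in which the tool goes at most 41.7 mm and 7.16 degrees, less where a joint would pass 70% of its speed; a pose out of reach is approached as far as the arm can. A call with a gripper value outside its range is refused whole. The fingers move at their own pace and stop on an object; the grip force is fixed at half the most. Time passes only in rows, so rows that do not move let the fingers close, or fill a call up. It gives the time, the measured TCP pose, the force and the opening at its end, in the units of the state.
- arm.observe(): the state, without advancing time (a new reading comes with each control period).
- grab_frame(name): name is "side" or "top" or "wrist"; returns a dict with "img" (400x640x3 uint8, red, green, blue), "depth" (400x640 float32, mm along the optical axis (not along the pixel's ray), 0 where there is no reading), "vertical_fov" (degrees; the focal length in pixels is half the picture's height over the tangent of half this angle, whatever the lens; pixels are square), "cx", "cy" (the principal point, pixels), "R" (3x3) and "t" (3): a world point X has camera coordinates R X + t. Camera axes: x right, y down, z forward; pixel columns grow to the right and rows downward; lengths in mm; the calibration is good to about 2 mm. A picture is of the moment at which its call begins.
- arm.hand_in(): hands the job in, once; it reports no verdict.
The state is a dict: "time": time; "joints": joint angles; "qvel": joint speeds; "effort": joint torques, N m; "eef_pos": TCP position; "eef_rot": TCP orientation; "force": force on the tool from outside, world axes, zero at the start; "torque": the same for the moment, N m; "opening": finger opening in mm.
Only numpy, scipy, OpenCV 4.12 (cv2) and the standard library are available. Lean on these libraries where they do the work, as an engineer would, in place of code of your own. Each camera call takes 0.05 s, during which the arm holds its last target.

TASK

Take the burr with the straight cylindrical head out of the rack, stand it shank down in the bench collet and let it down gently until it is fully home. Then turn the collet nut clockwise by its black handle until the collet clearly grips the shank, snug but not overtightened, and let go. Leave the other burrs in the rack and everything else on the bench where it is.

Things in the scene. Friction and masses are not known exactly. Their poses are not given: they have to be found in the camera images.
- burr_head (a point): Centre of the head of the burr to use: steel, a straight fluted cylinder 16 mm across, 25 mm tall, flat top. Below it a plain shank 10 mm across, 45 mm long, with a chamfered foot. The point is 57.5 mm above the foot, 12.5 mm below the top; z runs up along the burr. At the start it stands upright in a hole of the rack, the head's underside 13 mm above the rack's top.
- burr: The same burr, 70 mm long, about 70 g; origin at the centre of the foot of its shank, z up along it to the head.
- burr_foot (a point): Centre of the foot (lower end) of that burr's shank.
- rack: Aluminium block fixed to the bench, 50 x 180 x 40 mm (x, y, z), origin at the centre of its underside. Four holes in a row along its y axis, 45 mm apart, 11.5 mm across, 32 mm deep. One burr stands in each; which burr is in which hole varies.
- burr_ball: Bystander in the rack: burr with a ball head 20 mm across, same shank; origin at its foot.
- burr_cone: Bystander in the rack: burr with a pointed cone head, 17 mm across at its base and 27 mm tall, same shank; origin at its foot.
- burr_disc: Bystander in the rack: burr with a flat disc head 26 mm across and 9 mm thick, same shank; origin at its foot.
- collet_mouth (a point): Centre of the mouth of the collet, 80 mm above the bench. The collet stands upright in a grey fixture bolted to the bench (base plate 110 x 90 x 14 mm, centred below). Its bore is 13 mm across, 34 mm deep: when the burr is home its head's underside is 11 mm and its top 36 mm above the mouth. The steel nut round it is 54 mm across, its top level with the mouth.
- seat_point (a point): Centre of the bottom of the bore, 34 mm below the mouth: the foot of the shank rests here when fully home.
- seat: The bottom of the bore, which the foot of the shank lands on: a steel disc 6 mm thick, out of sight; origin at the centre of its underside, 6 mm below the bore's bottom. More than 35 N of the burr on it is not gentle.
- handle (a point): The nut's handle: an upright black cylinder 16 mm across, 42 mm tall, on a bent arm fixed to the nut. The point is on its axis, 21 mm below its top, 108 mm above the bench, 80 mm from the collet's axis, about which it swings in a level circle. At the start it points to +y of the world, give or take 1.1 rad. The nut starts open and tightens clockwise from above, by up to 1.5 rad from where it starts.
- nut: The nut with its handle; origin on the collet's axis, 53 mm above the bench; the handle lies along its +y. Pushing the handle square to its arm takes about 6 N while it moves, 2 to 5 N when stopped on the way. Once the jaws touch the shank the push rises, by some 5 N in the first 0.25 rad. A push 3 to 5 N above that of the free swing is a snug grip; 8 N above it is overtightened. The nut stays where it is left.
- jaw0: One of the three collet jaws, inside the bore, out of sight, which close together on the shank as the nut turns. Origin on the collet's axis 40 mm above the bench. The chuck is clamped at any angle, so where the collet grips is not known beforehand: the jaws reach the shank after about 0.3 to 1.2 rad of turning.
- fitting_a: Bystander: hydraulic fitting standing on the bench, 34 mm across, 42 mm tall; origin under its centre.
- fitting_b: Bystander: larger hydraulic fitting, 43 mm across, 53 mm tall; origin under its centre.
- spanner: Bystander: spanner 170 mm long lying on the bench.
- oil: Bystander: white plastic bottle, 52 mm across, 85 mm tall.
- collar: Bystander: brass ring 40 mm across, 14 mm tall.
- grease: Bystander: pale metal can 70 mm across, 60 mm tall.
There are look-alikes about, which are no part of the job. Of the things that look like the part that bears collet_mouth, the larger one is meant.

How it is judged (in metres and radians):
On the way, in this order (a step that is already met when the one before it is completed fails the run):
1. the burr's shank is fully home in the collet, upright (horizontal distance between burr_foot and seat_point below 0.003 m and z of burr_foot in the frame of seat_point between -0.003 and 0.0025 m and angle between burr's own z axis and vertical below 0.1 rad), for 0.2 s.
2. the nut has closed the jaws on the shank (all of step 1 and contact force between jaw0 and burr above 10 N), for 0.2 s.
At the end, for the whole second after the job is handed in: The cylinder-headed burr stands in the collet with its foot within 2.5 mm of the bore's bottom and 3 mm of its axis, within 0.1 rad of upright and at rest, each jaw pressing on its shank with more than 10 N, and the robot has let go (all of step 2 and linear speed of burr below 0.01 m/s); the robot touches nothing.
It fails at once if the burr is pressed down on the collet's seat with more than 35 N (contact force between seat and burr above 35 N).
It fails at once if the collet is overtightened: a jaw presses on the shank with more than 60 N (contact force between jaw0 and burr above 60 N).
It fails at once if another burr is lifted or shifted by more than 12 mm (distance of any of burr_ball, burr_cone, burr_disc from where it was at the start of the episode above 0.012 m).
It fails at once if something else on the bench is shifted by more than 30 mm (distance of any of fitting_a, fitting_b, spanner, oil, collar, grease from where it was at the start of the episode above 0.03 m).
It also fails if it takes over 72 s, if anything falls off the work surface, if the arm or the gripper's body presses on something with over 40 N, if the wrist force passes 120 N, or if a joint passes its speed limit or range.

## Working session

There is one attempt and no reset: what is moved stays moved. The work goes in short steps, Python scripts to look and compute and a tool call to move; the robot and the scene stay as the last step left them, time stands still between calls to the robot, and variables do not carry over. Pictures are saved under pics/ and viewed, and the job is handed in when it is done.

Besides the shell and the picture viewer there is one more tool, called after "Call:" in YAML: its name, and indented under it one key for each argument. arm_command: Moves the arm, as the interface text tells. Its arguments: {"type":"object","properties":{"increments":{"type":"array"}},"required":["increments"]}

```bash
ls; mkdir -p pics; cat > h.py <<'E'
import numpy as np, cv2, json
from plant import arm, grab_frame
def save(n,img,s=1.0):
    cv2.imwrite('pics/'+n+'.png',cv2.cvtColor(img,cv2.COLOR_RGB2BGR))
def foc(f): return 200/np.tan(np.radians(f["vertical_fov"])/2)
def ray(f,u,v):
    R=np.array(f["R"]);t=np.array(f["t"])
    d=R.T@np.array([(u-f["cx"])/foc(f),(v-f["cy"])/foc(f),1.0]); return -R.T@t,d
def onz(f,u,v,z):
    c,d=ray(f,u,v); return c+d*(z-c[2])/d[2]
def dep(f,u,v):
    c,d=ray(f,u,v); return c+d*float(f["depth"][int(round(v)),int(round(u))])
def proj(f,X):
    c=np.array(f["R"])@np.array(X)+np.array(f["t"]); return f["cx"]+foc(f)*c[0]/c[2], f["cy"]+foc(f)*c[1]/c[2]
def cross(f1,p1,f2,p2):
    a,d=ray(f1,*p1);b,e=ray(f2,*p2)
    s=np.linalg.lstsq(np.c_[d,-e],b-a,rcond=None)[0]
    P=a+d*s[0];Q=b+e*s[1]; return (P+Q)/2,np.linalg.norm(P-Q)
E
python3 - <<'E'
from h import *
import pickle
o=arm.observe(); print(o)
for n in ("side","top","wrist"):
    f=grab_frame(n); save(n+"0",f["img"]); pickle.dump(f,open(n+"0.pkl","wb"))
    print(n,f["vertical_fov"],f["cx"],f["cy"],np.round(-np.array(f["R"]).T@f["t"]),np.round(np.array(f["R"])[2],2))
E
```

```text
pics
{'time': 0.0, 'joints': array([ 1.17912399,  0.46946183, -0.04860214,  1.53367088,  0.02407002,
        1.1409997 , -0.08229241]), 'qvel': array([-0.00014183,  0.00070694,  0.00047709, -0.00057859, -0.00039898,
        0.0009043 , -0.00089793]), 'effort': array([ 1.03221869e-04, -5.07969546e+01, -8.07039603e-02, -2.36155611e+01,
       -6.12238096e-02,  3.78966692e-02,  1.82646513e-04]), 'eef_pos': array([ 239.32720025, -630.45675489,  193.89551352]), 'eef_rot': array([-3.13963750e+00,  4.06867240e-05,  3.62804997e-01]), 'force': array([-1.34815431, -0.66916401,  0.45052979]), 'torque': array([ 0.0371833 , -0.01560924, -0.0127376 ]), 'opening': 86.85299349729189}
side 53.921259058084 320.2559622422116 200.9577992826739 [ 444. -497.  668.] [ 0.19  0.63 -0.75]
top 42.394663721421466 312.1864799086793 198.64115512393502 [ 502.  -15. 1224.] [ 0.07 -0.   -1.  ]
wrist 64.75554067540153 315.7473548952311 198.90451805812268 [ 314. -603.  383.] [-0.27 -0.1  -0.96]
```

View pics/side0.png

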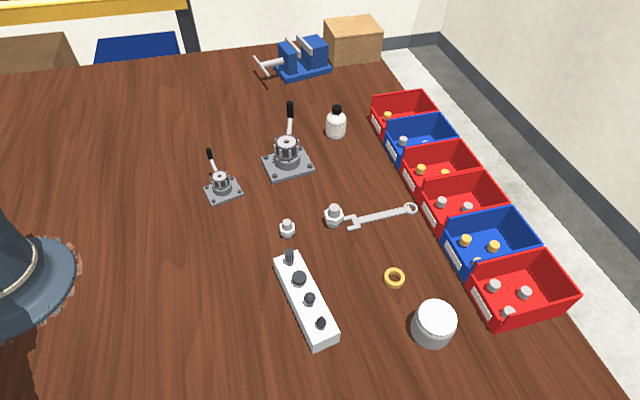

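View pics/top0.png

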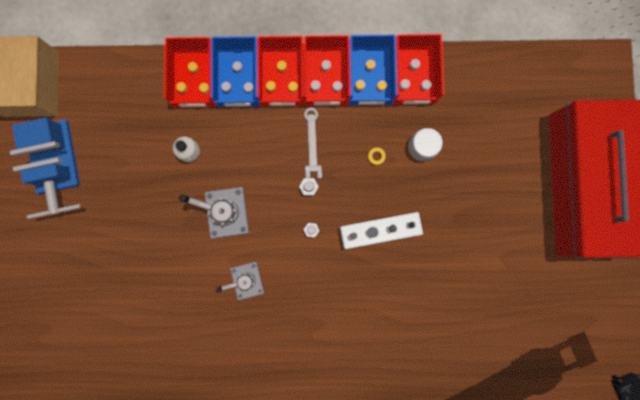

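View pics/wrist0.png

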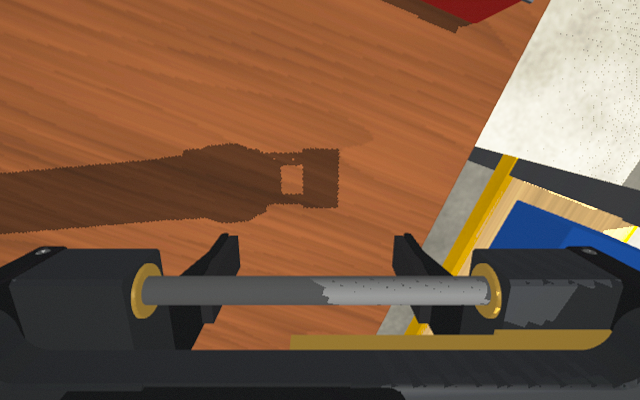

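```bash
python3 - <<'E'
from h import *
import pickle
s=pickle.load(open("side0.pkl","rb"));t=pickle.load(open("top0.pkl","rb"))
a=cv2.resize(s["img"][240:360,260:350],None,fx=4.8,fy=4.8,interpolation=cv2.INTER_CUBIC)
save("side_rack",a)
a=cv2.resize(t["img"][200:260,330:430],None,fx=7,fy=7,interpolation=cv2.INTER_CUBIC); save("top_rack",a)
a=cv2.resize(t["img"][180:250,170:260],None,fx=7,fy=7,interpolation=cv2.INTER_CUBIC); save("top_col",a)
a=cv2.resize(s["img"][90:190,250:330],None,fx=6,fy=6,interpolation=cv2.INTER_CUBIC); save("side_col",a)
E
```

```text
(no output)
```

View pics/side_rack.png

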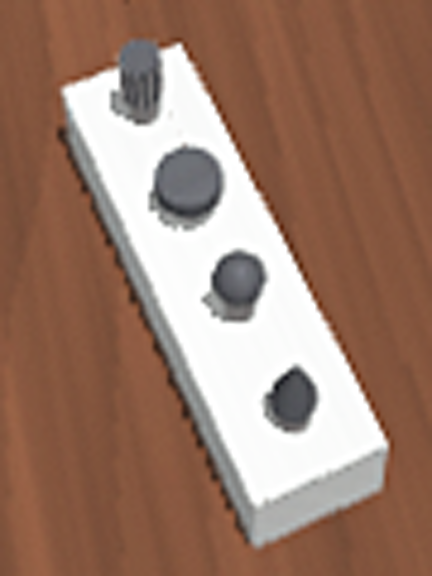

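View pics/top_rack.png

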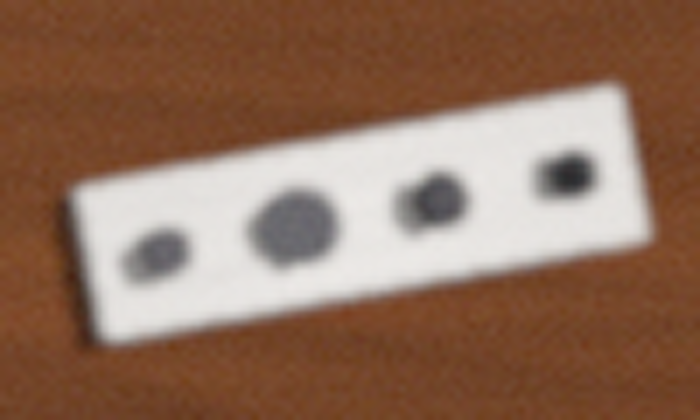

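View pics/top_col.png

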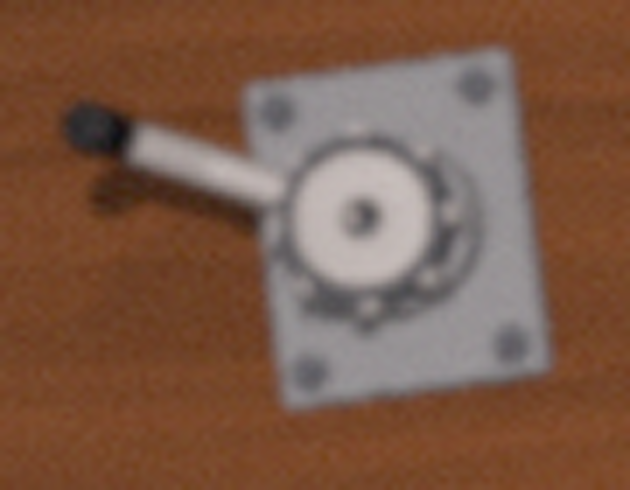

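View pics/side_col.png

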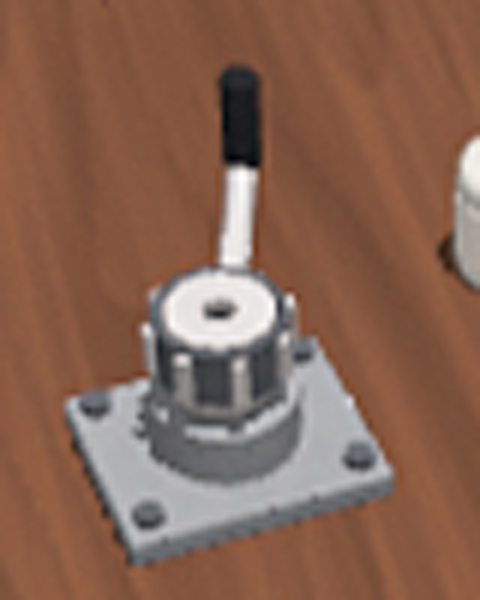

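The cylinder-headed burr is at the left end of the rack: top view about (353,235), side about (289,251). The large collet is at top (221,211) and side (287,142), with its handle at top (183,198).

```bash
python3 - <<'E'
from h import *
import pickle
s=pickle.load(open("side0.pkl","rb"));t=pickle.load(open("top0.pkl","rb"))
for n,pt,ps in [("burrtop",(330+172/7,200+243/7),(260+140/4.8,240+50/4.8)),
 ("mouth",(170+360/7,180+216/7),(250+219/6,90+310/6)),
 ("handletop",(170+88/7,180+122/7),(250+238/6,90+75/6))]:
    print(n,cross(t,pt,s,ps),"topdepth",dep(t,*pt),"sidedepth",dep(s,*ps))
# rack edges
for p in [(330+75/7,200+188/7),(330+622/7,200+85/7),(330+652/7,200+240/7),(330+103/7,200+345/7)]: print("rack",onz(t,*p,40), dep(t,p[0],p[1]))
E
```

```text
burrtop (array([ 505.24632616, -108.08914835,   83.14239085]), np.float64(2.805037939338268)) topdepth [ 506.63578207 -108.25501555   83.37980291] sidedepth [ 504.37204533 -104.55580956   78.09423881]
mouth (array([563.11846137, 186.38379665,  78.28771487]), np.float64(0.7401458569748484)) topdepth [565.20960255 192.00326975  46.07025315] sidedepth [566.69204806 209.09606257  58.75029592]
handletop (array([589.65139596, 260.12202964, 129.57597669]), np.float64(1.610159847056)) topdepth [590.5359479  260.27497711 128.48460197] sidedepth [588.81716444 260.0412034  129.6940004 ]
rack [525.19086435 -80.37553155  40.        ] [525.342232   -80.80287382  32.21939569]
rack [ 556.56595501 -260.43833919   40.        ] [ 5.58395362e+02 -2.68679410e+02  1.95264333e-01]
rack [ 505.70786797 -268.79355178   40.        ] [ 5.05827603e+02 -2.77350870e+02  3.04169875e-02]
rack [473.89553681 -88.62560007  40.        ] [472.92896866 -91.13093564  -0.47814555]
```

```bash
cat >> h.py <<'E'
from scipy.spatial.transform import Rotation as Rn
def plan(target,yaw,n,o=None,smax=40):
    """rows in tool frame from current pose to target (xyz mm, world yaw), n rows evenly"""
    o=o or arm.observe(); p=np.array(o["eef_pos"]); y=o["eef_rot"][2]
    dy=(yaw-y+np.pi)%(2*np.pi)-np.pi; d=(np.array(target)-p)/n
    print("pos",np.round(p,1),"yaw",round(y,3),"step",round(np.linalg.norm(d),1),"dyaw",round(-dy/n,4),"n",n)
    for i in range(n):
        a=y+dy*i/n; c,s=np.cos(a),np.sin(a)
        print([round((d[0]*c+d[1]*s)/10,2),round((d[0]*s-d[1]*c)/10,2),round(-d[2]/10,2)])
def st():
    o=arm.observe(); print("t",round(o["time"],2),"pos",np.round(o["eef_pos"],1),"rot",np.round(o["eef_rot"],3),"F",np.round(o["force"],1),"op",round(o["opening"],1),"q",np.round(o["joints"],2))
    return o
E
python3 - <<'E'
from h import *
plan([505,-108,150],1.743,20)
E
```

```text
pos [ 239.4 -630.6  194.1] yaw 0.363 step 29.4 dyaw -0.069 n 20
[np.float64(2.17), np.float64(-1.97), np.float64(0.22)]
[np.float64(2.3), np.float64(-1.82), np.float64(0.22)]
[np.float64(2.42), np.float64(-1.65), np.float64(0.22)]
[np.float64(2.53), np.float64(-1.48), np.float64(0.22)]
[np.float64(2.62), np.float64(-1.31), np.float64(0.22)]
[np.float64(2.71), np.float64(-1.12), np.float64(0.22)]
[np.float64(2.78), np.float64(-0.93), np.float64(0.22)]
[np.float64(2.84), np.float64(-0.74), np.float64(0.22)]
[np.float64(2.88), np.float64(-0.54), np.float64(0.22)]
[np.float64(2.91), np.float64(-0.34), np.float64(0.22)]
[np.float64(2.93), np.float64(-0.14), np.float64(0.22)]
[np.float64(2.93), np.float64(0.06), np.float64(0.22)]
[np.float64(2.92), np.float64(0.26), np.float64(0.22)]
[np.float64(2.89), np.float64(0.47), np.float64(0.22)]
[np.float64(2.86), np.float64(0.66), np.float64(0.22)]
[np.float64(2.8), np.float64(0.86), np.float64(0.22)]
[np.float64(2.74), np.float64(1.05), np.float64(0.22)]
[np.float64(2.66), np.float64(1.24), np.float64(0.22)]
[np.float64(2.57), np.float64(1.42), np.float64(0.22)]
[np.float64(2.46), np.float64(1.59), np.float64(0.22)]
```

Call:
arm_command:
  increments:
    - {"offset":[2.2,-2.0,0.2],"yaw":-0.07,"grip":-1}
    - {"offset":[2.3,-1.8,0.2],"yaw":-0.07,"grip":-1}
    - {"offset":[2.4,-1.65,0.2],"yaw":-0.07,"grip":-1}
    - {"offset":[2.5,-1.5,0.2],"yaw":-0.07,"grip":-1}
    - {"offset":[2.6,-1.3,0.2],"yaw":-0.07,"grip":-1}
    - {"offset":[2.7,-1.1,0.2],"yaw":-0.07,"grip":-1}
    - {"offset":[2.8,-0.9,0.2],"yaw":-0.07,"grip":-1}
    - {"offset":[2.8,-0.7,0.2],"yaw":-0.07,"grip":-1}
    - {"offset":[2.9,-0.5,0.2],"yaw":-0.07,"grip":-1}
    - {"offset":[2.9,-0.3,0.2],"yaw":-0.07,"grip":-1}

```text
time: 0.98
eef_pos: [366.7, -363.8, 168.9]
eef_rot: [-3.135, 0.003, 1.081]
force: [1.0, 1.0, 0.1]
opening: 87.3
```

```bash
python3 - <<'E'
from h import *
st()
plan([505,-108,150],1.743,15)
E
```

```text
t 0.98 pos [ 366.7 -363.8  168.9] rot [-3.135e+00  3.000e-03  1.081e+00] F [1.  1.  0.1] op 87.3 q [ 0.95  0.26 -0.3   1.92  0.1   0.98  0.11]
pos [ 366.7 -363.8  168.9] yaw 1.081 step 19.4 dyaw -0.0442 n 15
[np.float64(1.94), np.float64(0.01), np.float64(0.13)]
[np.float64(1.94), np.float64(0.1), np.float64(0.13)]
[np.float64(1.93), np.float64(0.18), np.float64(0.13)]
[np.float64(1.92), np.float64(0.27), np.float64(0.13)]
[np.float64(1.91), np.float64(0.35), np.float64(0.13)]
[np.float64(1.89), np.float64(0.43), np.float64(0.13)]
[np.float64(1.87), np.float64(0.52), np.float64(0.13)]
[np.float64(1.84), np.float64(0.6), np.float64(0.13)]
[np.float64(1.82), np.float64(0.68), np.float64(0.13)]
[np.float64(1.78), np.float64(0.76), np.float64(0.13)]
[np.float64(1.75), np.float64(0.84), np.float64(0.13)]
[np.float64(1.71), np.float64(0.91), np.float64(0.13)]
[np.float64(1.67), np.float64(0.99), np.float64(0.13)]
[np.float64(1.62), np.float64(1.06), np.float64(0.13)]
[np.float64(1.57), np.float64(1.13), np.float64(0.13)]
```

Call:
arm_command:
  increments:
    - {"offset":[2.9,0.0,0.1],"yaw":-0.07,"grip":-1}
    - {"offset":[2.9,0.2,0.1],"yaw":-0.07,"grip":-1}
    - {"offset":[2.9,0.4,0.1],"yaw":-0.07,"grip":-1}
    - {"offset":[2.8,0.55,0.1],"yaw":-0.07,"grip":-1}
    - {"offset":[2.8,0.7,0.1],"yaw":-0.07,"grip":-1}
    - {"offset":[2.8,0.8,0.1],"yaw":-0.07,"grip":-1}
    - {"offset":[2.7,1.0,0.1],"yaw":-0.07,"grip":-1}
    - {"offset":[2.6,1.2,0.1],"yaw":-0.07,"grip":-1}
    - {"offset":[2.5,1.4,0.1],"yaw":-0.07,"grip":-1}
    - {"offset":[2.0,1.4,0.1],"yaw":-0.05,"grip":-1}

```text
time: 1.82
eef_pos: [490.6, -92.1, 156.5]
eef_rot: [-3.132, -0.002, 1.796]
force: [0.3, -0.9, 0.0]
opening: 87.0
```

```bash
python3 - <<'E'
from h import *
import pickle
st()
f=grab_frame("wrist"); save("wrist1",f["img"]); pickle.dump(f,open("wrist1.pkl","wb"))
print(proj(f,[505,-108,78]),proj(f,[505,-108,53])); st()
E
```

```text
t 1.82 pos [490.6 -92.1 156.5] rot [-3.132e+00 -2.000e-03  1.796e+00] F [ 0.3 -0.9  0. ] op 87.0 q [ 0.59  0.28 -0.58  1.95  0.19  0.97  0.14]
(np.float64(328.4823585613945), np.float64(217.22220867382526)) (np.float64(327.74070314972295), np.float64(208.44025520864204))
t 1.87 pos [492.7 -86.4 156.7] rot [-3.136 -0.005  1.804] F [1.3 4.2 0.8] op 87.0 q [ 0.59  0.28 -0.59  1.95  0.19  0.97  0.14]
```

View pics/wrist1.png

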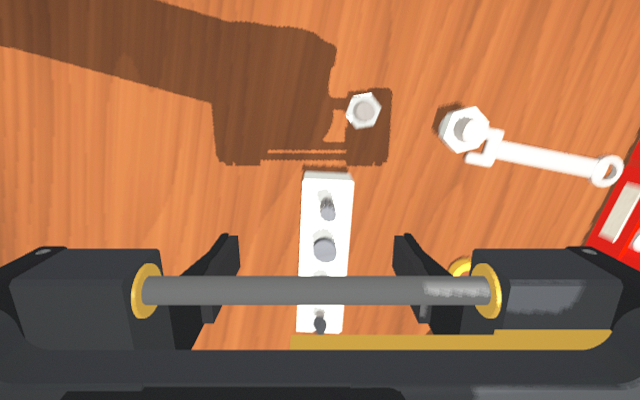

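The wrist view shows the cylinder burr at (327,207), close to the predicted position, with the disc burr at (324,249).

Call:
arm_command:
  increments:
    - {"offset":[0,0,0],"yaw":0.02,"grip":-1}
    - {"offset":[0,0,0],"yaw":0.02,"grip":-1}
    - {"offset":[0,0,0],"yaw":0.02,"grip":-1}
    - {"offset":[0,0,0],"yaw":0,"grip":-1}
    - {"offset":[0,0,0],"yaw":0,"grip":-1}
    - {"offset":[0,0,0],"yaw":0,"grip":-1}
    - {"offset":[0,0,0],"yaw":0,"grip":-1}
    - {"offset":[0,0,0],"yaw":0,"grip":-1}
    - {"offset":[0,0,0],"yaw":0,"grip":-1}
    - {"offset":[0,0,0],"yaw":0,"grip":-1}

```text
time: 2.7
eef_pos: [491.0, -89.7, 156.0]
eef_rot: [-3.133, -0.004, 1.733]
force: [-0.3, 0.3, -0.2]
opening: 86.8
```

```bash
python3 - <<'E'
from h import *
import pickle
st()
f=grab_frame("wrist"); pickle.dump(f,open("wrist2.pkl","wb"))
print(proj(f,[505,-108,78]),proj(f,[505,-108,53]))
save("wrist2",cv2.resize(f["img"][160:280,270:390],None,fx=5,fy=5,interpolation=cv2.INTER_CUBIC)); st()
E
```

```text
t 2.7 pos [491.  -89.7 156. ] rot [-3.133 -0.004  1.733] F [-0.3  0.3 -0.2] op 86.8 q [ 0.58  0.28 -0.57  1.96  0.18  0.96  0.08]
(np.float64(328.8334358778176), np.float64(219.20441425693895)) (np.float64(328.0537468578541), np.float64(210.3124087071889))
t 2.75 pos [491.  -89.7 156. ] rot [-3.133 -0.004  1.733] F [-0.7  0.1  0.4] op 87.1 q [ 0.58  0.28 -0.57  1.96  0.18  0.96  0.08]
```

View pics/wrist2.png

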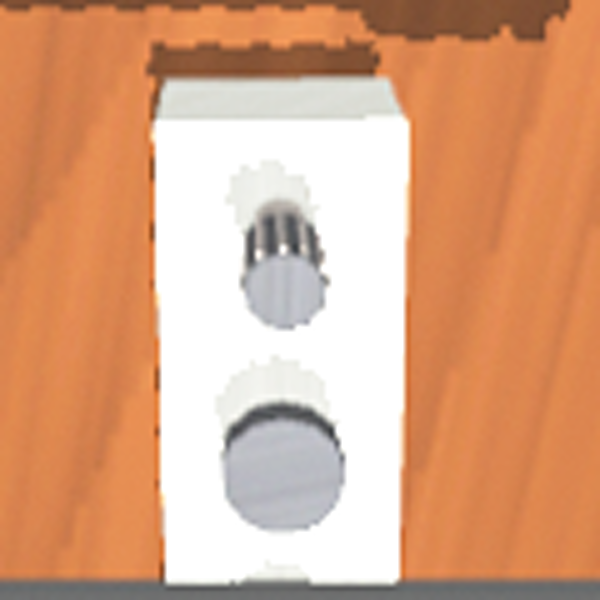

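```bash
python3 - <<'E'
from h import *
import pickle
w=pickle.load(open("wrist2.pkl","rb"));s=pickle.load(open("side0.pkl","rb"));t=pickle.load(open("top0.pkl","rb"))
p=(270+285/5,160+290/5)
print(onz(w,*p,78),dep(w,*p)); print(cross(t,(330+172/7,200+243/7),w,p)); print(cross(s,(260+140/4.8,240+50/4.8),w,p))
# rack corners top face
for q in [(155,118),(408,118)]: print(onz(w,270+q[0]/5,160+q[1]/5,40))
P=onz(w,*p,78)
plan([P[0],P[1],90],1.743,10)
E
```

```text
[ 503.17051077 -107.13463687   78.        ] [ 503.25998622 -107.49954368   76.97620143]
(array([ 505.3124345 , -109.82773133,   69.24097281]), np.float64(2.8827132380634324))
(array([ 503.53021858, -106.2416146 ,   80.58362999]), np.float64(1.1667092141280744))
[474.67324411 -89.03427235  40.        ]
[524.39284326 -80.77913774  40.        ]
pos [491.  -89.7 156. ] yaw 1.733 step 6.9 dyaw -0.001 n 10
[np.float64(-0.19), np.float64(0.09), np.float64(0.66)]
[np.float64(-0.19), np.float64(0.09), np.float64(0.66)]
[np.float64(-0.19), np.float64(0.09), np.float64(0.66)]
[np.float64(-0.19), np.float64(0.09), np.float64(0.66)]
[np.float64(-0.19), np.float64(0.09), np.float64(0.66)]
[np.float64(-0.19), np.float64(0.09), np.float64(0.66)]
[np.float64(-0.19), np.float64(0.09), np.float64(0.66)]
[np.float64(-0.19), np.float64(0.09), np.float64(0.66)]
[np.float64(-0.19), np.float64(0.09), np.float64(0.66)]
[np.float64(-0.19), np.float64(0.09), np.float64(0.66)]
```

Call:
arm_command:
  increments:
    - {"offset":[-0.6,0.3,1.0],"yaw":0,"grip":-1}
    - {"offset":[-0.6,0.3,1.0],"yaw":0,"grip":-1}
    - {"offset":[-0.6,0.3,1.0],"yaw":0,"grip":-1}
    - {"offset":[-0.1,0,1.0],"yaw":0,"grip":-1}
    - {"offset":[0,0,1.0],"yaw":0,"grip":-1}
    - {"offset":[0,0,1.0],"yaw":0,"grip":-1}
    - {"offset":[0,0,1.0],"yaw":0,"grip":-1}
    - {"offset":[0,0,1.0],"yaw":0,"grip":-1}
    - {"offset":[0,0,0.5],"yaw":0,"grip":-1}
    - {"offset":[0,0,0],"yaw":0,"grip":-1}

```text
time: 3.58
eef_pos: [501.7, -108.5, 59.2]
eef_rot: [-3.129, -0.006, 1.733]
force: [0.0, 0.3, 0.0]
opening: 87.0
```

```bash
python3 - <<'E'
from h import *
st()
plan([503.2,-107.1,50],1.736,5)
E
```

```text
t 3.58 pos [ 501.7 -108.5   59.2] rot [-3.129 -0.006  1.733] F [0.  0.3 0. ] op 87.0 q [ 0.54  0.44 -0.51  2.01  0.29  0.78  0.02]
pos [ 501.7 -108.5   59.2] yaw 1.733 step 1.9 dyaw -0.0007 n 5
[np.float64(0.02), np.float64(0.03), np.float64(0.18)]
[np.float64(0.02), np.float64(0.03), np.float64(0.18)]
[np.float64(0.02), np.float64(0.03), np.float64(0.18)]
[np.float64(0.02), np.float64(0.03), np.float64(0.18)]
[np.float64(0.02), np.float64(0.03), np.float64(0.18)]
```

Call:
arm_command:
  increments:
    - {"offset":[0.05,0.05,0.3],"yaw":0,"grip":-1}
    - {"offset":[0.05,0.05,0.3],"yaw":0,"grip":-1}
    - {"offset":[0.03,0.04,0.25],"yaw":0,"grip":-0.6}
    - {"offset":[0,0,0],"yaw":0,"grip":-0.3}
    - {"offset":[0,0,0],"yaw":0,"grip":-0.2}
    - {"offset":[0,0,0],"yaw":0,"grip":-0.2}
    - {"offset":[0,0,0],"yaw":0,"grip":-0.2}
    - {"offset":[0,0,0],"yaw":0,"grip":-0.2}
    - {"offset":[0,0,0],"yaw":0,"grip":-0.2}
    - {"offset":[0,0,0],"yaw":0,"grip":-0.2}

```text
time: 4.42
eef_pos: [504.9, -106.5, 51.9]
eef_rot: [-3.133, -0.004, 1.734]
force: [0.6, 0.2, -0.7]
opening: 53.1
```

```bash
python3 - <<'E'
from h import *
st()
f=grab_frame("side"); save("side3",cv2.resize(f["img"][180:380,220:380],None,fx=3,fy=3))
plan([503.2,-107.1,50],1.736,5)
E
```

```text
t 4.42 pos [ 504.9 -106.5   51.9] rot [-3.133 -0.004  1.734] F [ 0.6  0.2 -0.7] op 53.1 q [ 0.53  0.45 -0.51  2.01  0.3   0.76  0.  ]
pos [ 504.9 -106.5   51.9] yaw 1.733 step 0.5 dyaw -0.0005 n 5
[np.float64(-0.01), np.float64(-0.04), np.float64(0.04)]
[np.float64(-0.01), np.float64(-0.04), np.float64(0.04)]
[np.float64(-0.01), np.float64(-0.04), np.float64(0.04)]
[np.float64(-0.01), np.float64(-0.04), np.float64(0.04)]
[np.float64(-0.01), np.float64(-0.04), np.float64(0.04)]
```

View pics/side3.png

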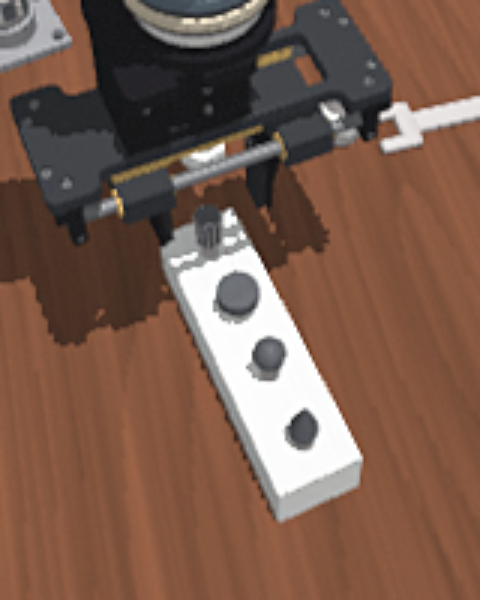

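The fingers straddle the cylinder burr at side crop (208,230), clear of the disc burr. Next, centre on it and close.

Call:
arm_command:
  increments:
    - {"offset":[-0.05,-0.1,0.1],"yaw":0,"grip":-0.2}
    - {"offset":[0,-0.08,0.1],"yaw":0,"grip":0.2}
    - {"offset":[0,0,0],"yaw":0,"grip":0.4}
    - {"offset":[0,0,0],"yaw":0,"grip":0.6}
    - {"offset":[0,0,0],"yaw":0,"grip":0.8}
    - {"offset":[0,0,0],"yaw":0,"grip":1}
    - {"offset":[0,0,0],"yaw":0,"grip":1}
    - {"offset":[0,0,0],"yaw":0,"grip":1}
    - {"offset":[0,0,0],"yaw":0,"grip":1}
    - {"offset":[0,0,0],"yaw":0,"grip":1}

```text
time: 5.3
eef_pos: [504.9, -107.4, 51.1]
eef_rot: [-3.137, -0.003, 1.733]
force: [0.5, -0.5, 0.3]
opening: 3.2
```

Call:
arm_command:
  increments:
    - {"offset":[0,0,0],"yaw":0,"grip":1}
    - {"offset":[0,0,0],"yaw":0,"grip":1}
    - {"offset":[0,0,-0.5],"yaw":0,"grip":1}
    - {"offset":[0,0,-0.5],"yaw":0,"grip":1}
    - {"offset":[0,0,-0.8],"yaw":0,"grip":1}
    - {"offset":[0,0,-1],"yaw":0,"grip":1}
    - {"offset":[0,0,-1],"yaw":0,"grip":1}
    - {"offset":[0,0,-1],"yaw":0,"grip":1}
    - {"offset":[0,0,-1],"yaw":0,"grip":1}
    - {"offset":[0,0,-1],"yaw":0,"grip":1}

```text
time: 6.13
eef_pos: [503.8, -107.2, 124.6]
eef_rot: [-3.134, -0.004, 1.734]
force: [0.1, 0.1, 0.6]
opening: 0.6
```

```bash
python3 - <<'E'
from h import *
st()
f=grab_frame("side"); save("side4",cv2.resize(f["img"][180:380,220:380],None,fx=3,fy=3))
plan([540,145,175],2.0,10)
E
```

```text
t 6.13 pos [ 503.8 -107.2  124.6] rot [-3.134 -0.004  1.734] F [0.1 0.1 0.6] op 0.6 q [ 0.58  0.35 -0.55  1.95  0.22  0.91  0.08]
pos [ 505.5 -107.4  126.8] yaw 1.734 step 25.9 dyaw -0.0266 n 10
[np.float64(2.43), np.float64(0.75), np.float64(-0.48)]
[np.float64(2.41), np.float64(0.81), np.float64(-0.48)]
[np.float64(2.39), np.float64(0.88), np.float64(-0.48)]
[np.float64(2.37), np.float64(0.94), np.float64(-0.48)]
[np.float64(2.34), np.float64(1.0), np.float64(-0.48)]
[np.float64(2.31), np.float64(1.07), np.float64(-0.48)]
[np.float64(2.28), np.float64(1.13), np.float64(-0.48)]
[np.float64(2.25), np.float64(1.19), np.float64(-0.48)]
[np.float64(2.22), np.float64(1.25), np.float64(-0.48)]
[np.float64(2.19), np.float64(1.31), np.float64(-0.48)]
```

View pics/side4.png

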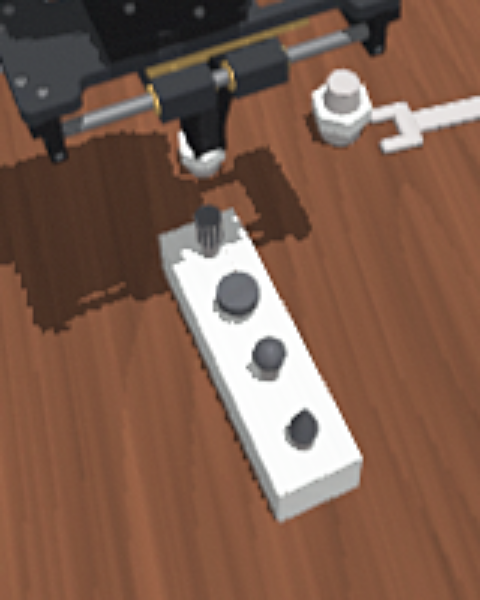

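The fingers closed on nothing: the opening is 0.6 mm and the burr is still in its hole. I'll compare the fingertips with the reported TCP.

```bash
python3 - <<'E'
from h import *
import pickle
o=st()
for n in ("side","top","wrist"):
    f=grab_frame(n); pickle.dump(f,open(n+"5.pkl","wb"))
    img=f["img"].copy()
    for X,c in ((o["eef_pos"],(0,255,0)),([503.2,-107.1,78],(255,0,0))):
        u,v=proj(f,X); print(n,u,v); cv2.drawMarker(img,(int(round(u)),int(round(v))),c,cv2.MARKER_CROSS,7,1)
    u,v=map(int,proj(f,o["eef_pos"])); u=min(max(u,80),560);v=min(max(v,60),340)
    save(n+"5",cv2.resize(img[v-60:v+60,u-80:u+80],None,fx=5,fy=5,interpolation=cv2.INTER_NEAREST) if n!="wrist" else img)
E
```

```text
t 6.18 pos [ 505.5 -107.4  126.8] rot [-3.137e+00 -3.000e-03  1.734e+00] F [ 0.9 -0.4  1.4] op 0.7 q [ 0.58  0.34 -0.55  1.95  0.22  0.91  0.08]
side 288.93364338308265 235.4753962987371
side 288.83595287034404 251.74153163239322
top 355.834612179237 235.1334256864944
top 353.8826636194394 236.28764556559597
wrist 317.7004293190752 233.20353324301698
wrist 314.88211792694517 208.23663340735652
```

View pics/side5.png

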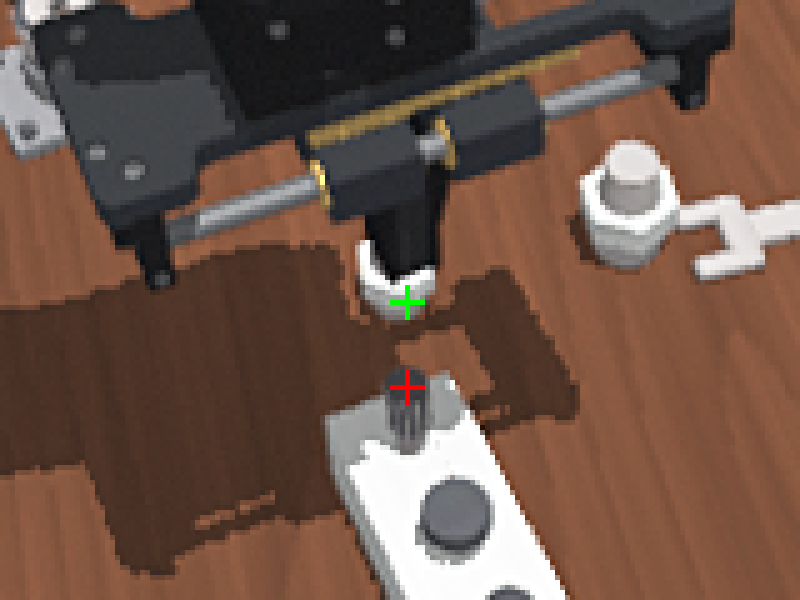

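View pics/top5.png

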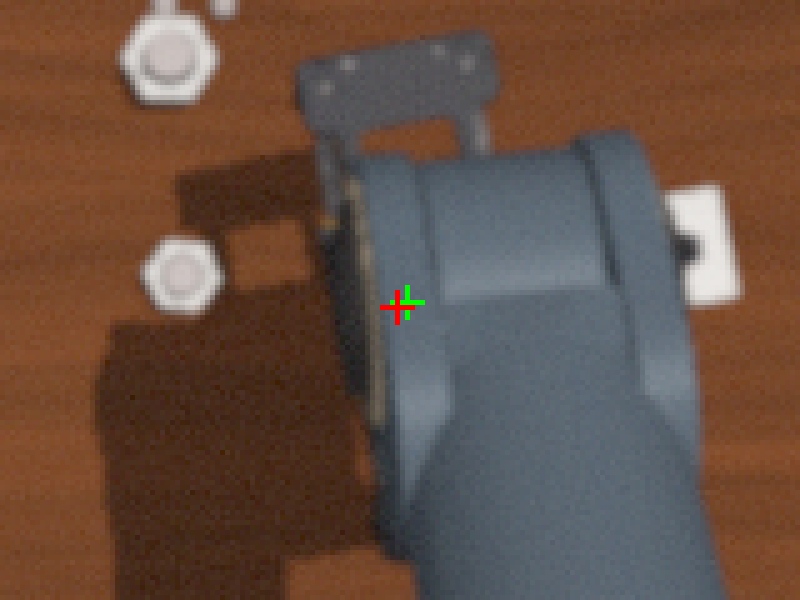

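View pics/wrist5.png

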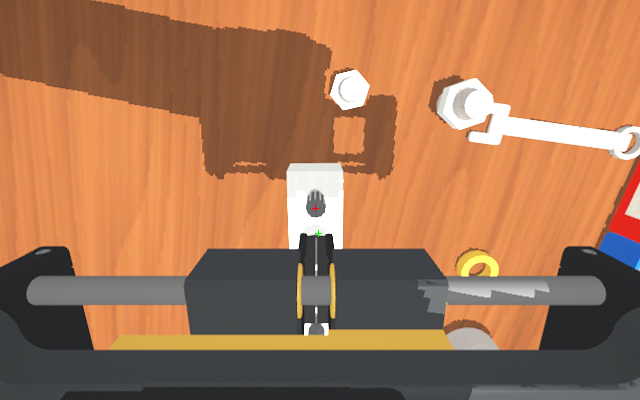

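```bash
python3 - <<'E'
from h import *
import pickle
s=pickle.load(open("side5.pkl","rb"));w=pickle.load(open("wrist5.pkl","rb"))
print(cross(s,(208+405/5,175+277/5),w,(317.5,235)))
for v in range(225,262,3): print(v,s["depth"][v,286:294], dep(s,289,v))
for v in range(228,250,3): print(v, dep(w,312,v), dep(w,322,v))
save("wrist5b",cv2.resize(w["img"][180:300,240:400],None,fx=5,fy=5,interpolation=cv2.INTER_NEAREST))
E
```

```text
(array([ 505.84781212, -104.45061982,  136.81687132]), np.float64(1.8368044309998166))
225 [624.15894 624.60266 627.0976  628.4374  631.02423 632.24414 632.9313
 632.74384] [ 505.47126581 -116.58569922  167.41112245]
228 [630.6677  630.0683  634.8889  636.47876 638.44135 638.1974  639.28723
 639.95935] [ 505.32850021 -115.25890655  157.82506428]
231 [636.8142  637.58813 795.09106 794.8543  796.70026 797.3714  799.5607
 801.6987 ] [519.45855591 -24.62106176  27.00463045]
234 [799.5934  797.10004 797.479   799.1842  802.20575 803.00586 813.78516
 821.66284] [518.701318   -26.49716172  19.51468412]
237 [813.4746  814.5978  814.27313 815.4279  815.97485 817.294   818.7954
 815.60266] [519.02952924 -21.46929641   2.26080297]
240 [811.7514  810.37445 814.47577 811.2308  814.94525 812.0596  811.12885
 813.36115] [517.45605219 -28.4365912    1.62448998]
243 [810.20374 808.45996 805.5271  808.5642  808.81616 808.77716   0.
 809.42303] [ 5.16031452e+02 -3.44810289e+01 -2.33939002e-01]
246 [804.8628  803.87933 802.5278  802.4068  804.6057  801.3542  803.2426
 801.4211 ] [514.30821463 -42.474487
[... 672 characters left out ...]
 505.42320771 -139.61732878   38.92120237] [ 514.67439948 -138.17534359   38.65494619]
231 [ 505.9395945  -142.90280301   38.18880889] [ 515.11014497 -140.79390883   39.55112286]
234 [ 505.69880066 -139.73419164   52.8269233 ] [ 515.57781178 -143.57161803   40.0603665 ]
237 [500.95510801 -98.72503323 154.14253967] [506.23338854 -97.15547651 155.69026241]
240 [500.94399623 -98.01931592 159.7056172 ] [506.30012764 -97.73805779 158.34109978]
243 [501.08103098 -98.57870143 162.24105362] [506.26616991 -97.80545445 162.03030262]
246 [501.17236236 -98.77766591 165.44963412] [506.20235532 -97.7118149  165.91268964]
249 [501.20788359 -98.54108267 169.44023779] [506.24014177 -98.12438739 168.55908025]
```

View pics/wrist5b.png

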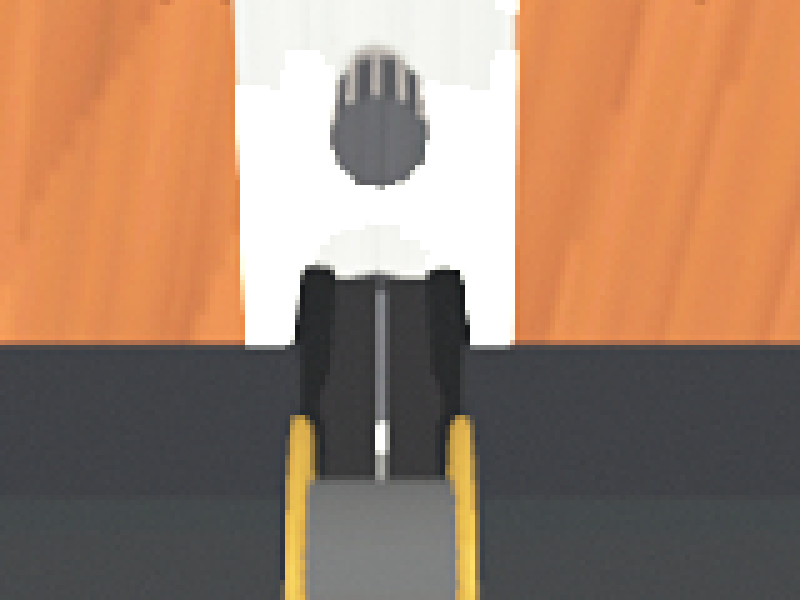

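```bash
python3 - <<'E'
from h import *
import pickle
s=pickle.load(open("side5.pkl","rb"));w=pickle.load(open("wrist5.pkl","rb"))
for u in (284,285,286,287,288,289,290):
    for v in (229,230,231,232,233):
        P=dep(s,u,v)
        if P[2]>100: print(u,v,np.round(P,1))
for u in (303,304,305,330,331,314,320):
    for v in (233,234,235,236):
        P=dep(w,u,v)
        if P[2]>100: print("w",u,v,np.round(P,1))
o=arm.observe(); print(proj(w,o["eef_pos"]+np.array([0,8,0])),proj(w,o["eef_pos"]+np.array([0,8,24])),proj(s,o["eef_pos"]+np.array([0,-8,0])))
E
```

```text
285 229 [ 498.6 -115.7  158. ]
286 229 [ 499.9 -117.9  160.3]
286 230 [ 499.6 -119.   159.3]
286 231 [ 499.7 -117.3  154.3]
287 229 [ 501.6 -117.3  159.1]
287 230 [ 501.4 -117.9  157.1]
287 231 [ 501.4 -117.3  153.7]
288 229 [ 503.3 -116.8  157.8]
288 230 [ 503.  -118.1  156.9]
289 229 [ 505.1 -116.   156.2]
290 229 [ 506.7 -116.   155.6]
w 303 233 [495.7 -97.7 153. ]
w 303 234 [495.8 -98.  153.7]
w 303 235 [495.9 -97.8 155.5]
w 303 236 [495.9 -97.8 156.9]
w 304 233 [496.3 -97.9 152.2]
w 304 234 [496.4 -97.7 154.2]
w 304 235 [496.4 -97.8 155.2]
w 304 236 [496.5 -97.8 156.6]
w 305 233 [496.9 -98.  151.8]
w 305 234 [496.9 -97.4 154.7]
w 305 235 [497.  -97.9 154.7]
w 305 236 [497.  -97.8 156.3]
w 330 233 [510.5 -95.5 152.3]
w 330 234 [510.5 -95.9 152.7]
w 330 235 [510.4 -95.6 154.9]
w 330 236 [510.4 -95.7 156.2]
w 331 233 [511.  -95.3 152.6]
w 331 234 [510.9 -95.2 154.2]
w 331 235 [510.8 -95.  156.1]
w 331 236 [510.8 -95.3 156.8]
w 314 235 [502.  -98.4 151.8]
w 314 236 [502.  -98.5 152.9]
w 320 235 [505.2 -97.7 152.2]
w 320 236 [505.2 -97.5 154.1]
(np.float64(316.9845971109204), np.float64(219.37737267726493)) (np.float64(316.8546063844553), np.float64(234.06713695069973)) (np.float64(288.9964128330216), np.float64(240.55493028023375))
```

Both cameras put the shut fingertips at about z = 152, but the reported TCP is 126.8. So the real tips sit about 25 mm higher than reported, while y agrees and x is about 2 mm lower. The fingers closed on the burr's top edge. I'll correct for this offset: open, go lower, and check by eye before closing.

Call:
arm_command:
  increments:
    - {"offset":[0,0,0],"yaw":0,"grip":-0.4}
    - {"offset":[0,0,0],"yaw":0,"grip":-0.4}
    - {"offset":[0,0,0.3],"yaw":0,"grip":-0.4}
    - {"offset":[0,0,1.2],"yaw":0,"grip":-0.4}
    - {"offset":[0,0,1.2],"yaw":0,"grip":-0.4}
    - {"offset":[0,0,1.5],"yaw":0,"grip":-0.4}
    - {"offset":[0,0,1.5],"yaw":0,"grip":-0.4}
    - {"offset":[0,0,1.5],"yaw":0,"grip":-0.4}
    - {"offset":[0,0,1.2],"yaw":0,"grip":-0.4}
    - {"offset":[0,0,0],"yaw":0,"grip":-0.4}

```text
time: 7.17
eef_pos: [499.5, -106.6, 30.7]
eef_rot: [-3.126, -0.008, 1.734]
force: [-0.3, 0.8, 0.4]
opening: 57.3
```

```bash
python3 - <<'E'
from h import *
import pickle
o=st()
for n in ("side","wrist"):
    f=grab_frame(n); pickle.dump(f,open(n+"6.pkl","wb"))
    u,v=(288,240) if n=="side" else (318,230)
    save(n+"6",cv2.resize(f["img"][v-60:v+60,u-80:u+80],None,fx=5,fy=5,interpolation=cv2.INTER_NEAREST))
st()
E
```

```text
t 7.17 pos [ 499.5 -106.6   30.7] rot [-3.126 -0.008  1.734] F [-0.3  0.8  0.4] op 57.3 q [ 0.52  0.48 -0.49  2.03  0.33  0.73 -0.01]
t 7.27 pos [ 501.1 -106.7   32.7] rot [-3.129 -0.007  1.734] F [ 0.  -0.2  0.6] op 59.6 q [ 0.52  0.47 -0.49  2.03  0.33  0.73 -0.01]
```

View pics/side6.png

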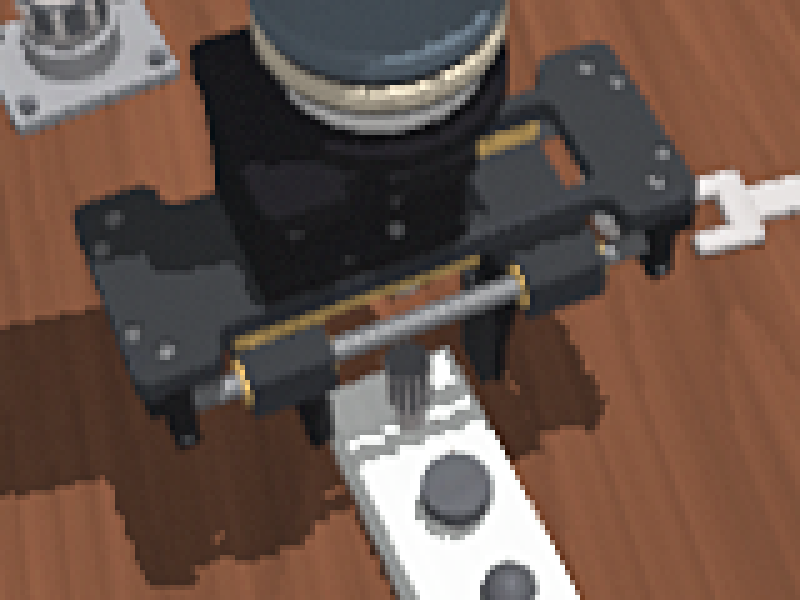

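View pics/wrist6.png

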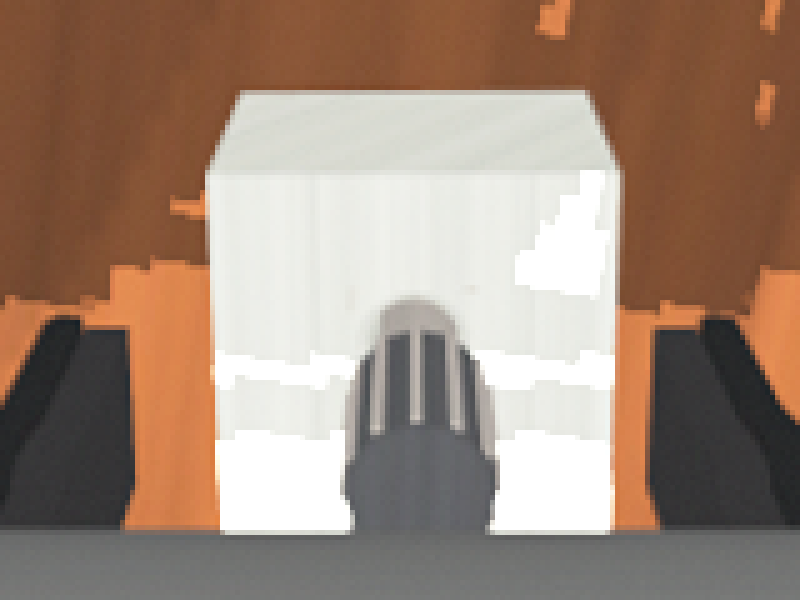

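```bash
python3 - <<'E'
from h import *
import pickle
s=pickle.load(open("side6.pkl","rb"));w=pickle.load(open("wrist6.pkl","rb"))
for u,v in [(271,264),(272,265),(272,267),(273,267),(306,252),(306,254),(305,254)]: print(u,v,np.round(dep(s,u,v),1))
for x,y in [(65,325),(70,320),(110,332),(720,325),(680,332),(120,340),(665,340),(425,480)]:
    u,v=238+x/5,170+y/5; print("w",np.round(dep(w,int(u),int(v)),1))
E
```

```text
271 264 [ 467.9 -121.1   73.4]
272 265 [ 469.3 -122.    71. ]
272 267 [ 468.8 -122.8   65.9]
273 267 [ 470.6 -121.3   62.7]
306 252 [ 534.  -109.7   69. ]
306 254 [ 534.  -109.3   61.9]
305 254 [ 532.2 -109.    62.1]
w [ 463.9 -101.5   63.6]
w [ 464.  -101.8   61.4]
w [ 468.4 -102.5   60.8]
w [534.1 -90.1  61.9]
w [530.3 -92.1  60.2]
w [ 469.8 -102.8   62.3]
w [528.4 -92.6  62.7]
w [ 504.1 -105.9   77.3]
```

The tips are now at about z = 61, centred near (500,-106), and the burr axis is (503.2,-107.1). Move +3 mm along tool y and 13 mm down, then close.

Call:
arm_command:
  increments:
    - {"offset":[0,0.15,0.4],"yaw":0,"grip":-0.4}
    - {"offset":[0,0.15,0.4],"yaw":0,"grip":-0.4}
    - {"offset":[0,0.05,0.4],"yaw":0,"grip":-0.4}
    - {"offset":[0,0,0.3],"yaw":0,"grip":-0.4}
    - {"offset":[0,0,0],"yaw":0,"grip":-0.3}
    - {"offset":[0,0,0],"yaw":0,"grip":-0.1}
    - {"offset":[0,0,0],"yaw":0,"grip":0}
    - {"offset":[0,0,0],"yaw":0,"grip":0.1}
    - {"offset":[0,0,0],"yaw":0,"grip":0.2}
    - {"offset":[0,0,0],"yaw":0,"grip":0.2}

```text
time: 8.1
eef_pos: [507.7, -106.3, 19.5]
eef_rot: [-3.136, -0.004, 1.734]
force: [0.4, -0.3, -0.2]
opening: 37.0
```

```bash
python3 - <<'E'
from h import *
import pickle
o=st()
for n in ("side","wrist"):
    f=grab_frame(n); pickle.dump(f,open(n+"7.pkl","wb"))
    u,v=(288,240) if n=="side" else (318,230)
    save(n+"7",cv2.resize(f["img"][v-60:v+60,u-80:u+80],None,fx=5,fy=5,interpolation=cv2.INTER_NEAREST))
st()
E
```

```text
t 8.1 pos [ 507.7 -106.3   19.5] rot [-3.136 -0.004  1.734] F [ 0.4 -0.3 -0.2] op 37.0 q [ 0.51  0.5  -0.48  2.03  0.35  0.7  -0.03]
t 8.2 pos [ 507.7 -106.3   19.5] rot [-3.136 -0.004  1.734] F [-0.  -0.6 -0.3] op 35.6 q [ 0.51  0.5  -0.48  2.03  0.35  0.7  -0.03]
```

View pics/side7.png

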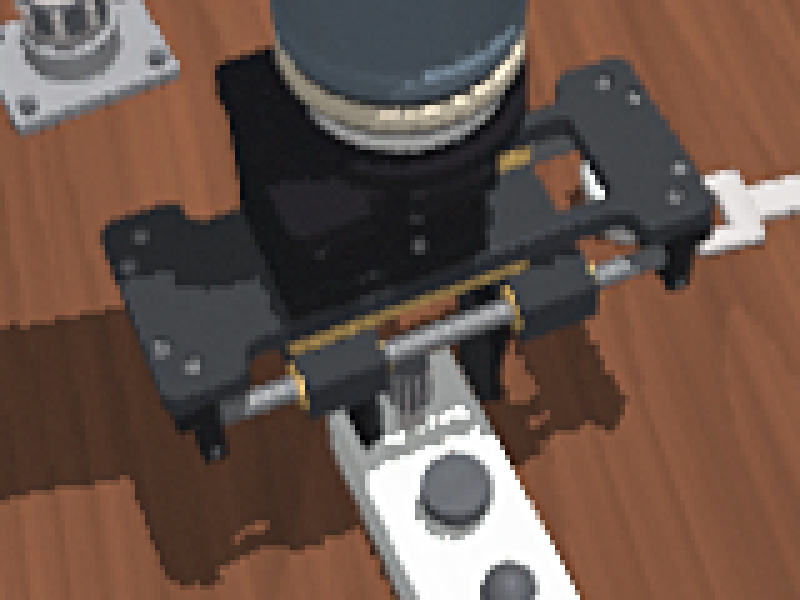

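View pics/wrist7.png

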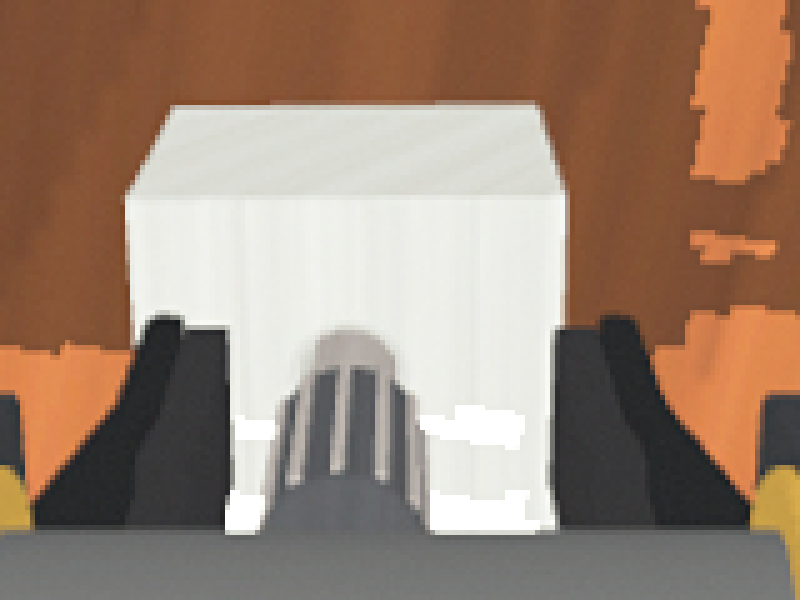

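The gap centre is at crop x = 391 and the burr at 347, so the burr sits about 4.7 mm to tool -y. I'll correct that.

Call:
arm_command:
  increments:
    - {"offset":[0,-0.15,0],"yaw":0,"grip":0.2}
    - {"offset":[0,-0.15,0],"yaw":0,"grip":0.2}
    - {"offset":[0,-0.1,0],"yaw":0,"grip":0.2}
    - {"offset":[0,0,0],"yaw":0,"grip":0.2}
    - {"offset":[0,0,0],"yaw":0,"grip":0.2}
    - {"offset":[0,0,0],"yaw":0,"grip":0.3}
    - {"offset":[0,0,0],"yaw":0,"grip":0.4}
    - {"offset":[0,0,0],"yaw":0,"grip":0.5}
    - {"offset":[0,0,0],"yaw":0,"grip":0.5}
    - {"offset":[0,0,0],"yaw":0,"grip":0.5}

```text
time: 9.03
eef_pos: [503.2, -107.2, 19.6]
eef_rot: [-3.136, -0.004, 1.734]
force: [-0.9, -0.3, 0.0]
opening: 22.8
```

```bash
python3 - <<'E'
from h import *
import pickle
o=st()
for n in ("wrist",):
    f=grab_frame(n); pickle.dump(f,open(n+"8.pkl","wb"))
    u,v=(288,240) if n=="side" else (318,230)
    save(n+"8",cv2.resize(f["img"][v-60:v+60,u-80:u+80],None,fx=5,fy=5,interpolation=cv2.INTER_NEAREST))
    for x in range(200,640,20): print(x,np.round(dep(f,238+x//5,170+335//5),1))
E
```

```text
t 9.03 pos [ 503.2 -107.2   19.6] rot [-3.136 -0.004  1.734] F [-0.9 -0.3  0. ] op 22.8 q [ 0.51  0.49 -0.48  2.04  0.35  0.69 -0.03]
200 [481.5 -99.9  52.9]
220 [483.6 -99.6  53. ]
240 [ 485.7 -100.3   50.5]
260 [487.8 -99.7  51. ]
280 [ 490.  -100.2   49.2]
300 [ 492.2 -104.    39.8]
320 [ 494.5 -103.4   40.3]
340 [ 496.8 -103.3   39.6]
360 [ 499.3 -104.7   35.3]
380 [ 501.5 -103.1   38.1]
400 [ 503.7 -102.3   39.1]
420 [ 506.1 -102.2   38.5]
440 [ 508.2 -101.3   39.6]
460 [ 510.5 -100.7   40.3]
480 [ 513.  -101.    38.6]
500 [513.9 -96.4  48.6]
520 [515.9 -95.6  49.7]
540 [517.3 -93.5  53.9]
560 [519.6 -93.4  53.3]
580 [524.4 -98.8  39.2]
600 [ 534.9 -114.6   -0.6]
620 [ 537.9 -114.4   -1.3]
```

View pics/wrist8.png

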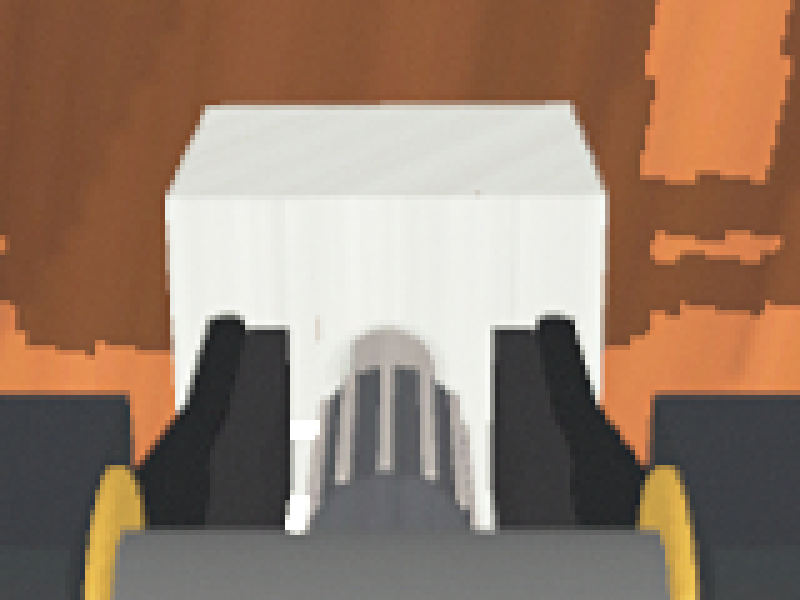

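Now centred (gap centre 390, burr 390), with the tips at about z = 49. Close.

Call:
arm_command:
  increments:
    - {"offset":[0,0,0],"yaw":0,"grip":0.6}
    - {"offset":[0,0,0],"yaw":0,"grip":0.8}
    - {"offset":[0,0,0],"yaw":0,"grip":1}
    - {"offset":[0,0,0],"yaw":0,"grip":1}
    - {"offset":[0,0,0],"yaw":0,"grip":1}
    - {"offset":[0,0,0],"yaw":0,"grip":1}
    - {"offset":[0,0,0],"yaw":0,"grip":1}
    - {"offset":[0,0,0],"yaw":0,"grip":1}
    - {"offset":[0,0,0],"yaw":0,"grip":1}
    - {"offset":[0,0,0],"yaw":0,"grip":1}

```text
time: 9.92
eef_pos: [503.4, -107.1, 19.6]
eef_rot: [-3.136, -0.004, 1.734]
force: [0.5, -0.1, 0.2]
opening: 14.1
```

Call:
arm_command:
  increments:
    - {"offset":[0,0,-0.4],"yaw":0,"grip":1}
    - {"offset":[0,0,-0.6],"yaw":0,"grip":1}
    - {"offset":[0,0,-0.8],"yaw":0,"grip":1}
    - {"offset":[0,0,-1.2],"yaw":0,"grip":1}
    - {"offset":[0,0,-1.5],"yaw":0,"grip":1}
    - {"offset":[0,0,-1.5],"yaw":0,"grip":1}
    - {"offset":[0,0,-1.5],"yaw":0,"grip":1}
    - {"offset":[0,0,-1.5],"yaw":0,"grip":1}
    - {"offset":[0,0,-1.5],"yaw":0,"grip":1}
    - {"offset":[0,0,-0.5],"yaw":0,"grip":1}

```text
time: 10.75
eef_pos: [503.3, -106.7, 138.6]
eef_rot: [-3.135, -0.005, 1.735]
force: [0.3, 0.1, -0.3]
opening: 13.9
```

```bash
python3 - <<'E'
from h import *
import pickle
o=st()
for n in ("side","wrist"):
    f=grab_frame(n); pickle.dump(f,open(n+"9.pkl","wb"))
    u,v=(288,220) if n=="side" else (318,240)
    save(n+"9",cv2.resize(f["img"][v-60:v+60,u-80:u+80],None,fx=5,fy=5,interpolation=cv2.INTER_NEAREST))
st()
E
```

```text
t 10.75 pos [ 503.3 -106.7  138.6] rot [-3.135 -0.005  1.735] F [ 0.3  0.1 -0.3] op 13.9 q [ 0.59  0.33 -0.56  1.94  0.21  0.94  0.09]
t 10.85 pos [ 502.9 -106.9  137.3] rot [-3.134 -0.005  1.735] F [-0.1 -0.9  0.4] op 13.9 q [ 0.59  0.33 -0.56  1.94  0.21  0.94  0.09]
```

View pics/side9.png

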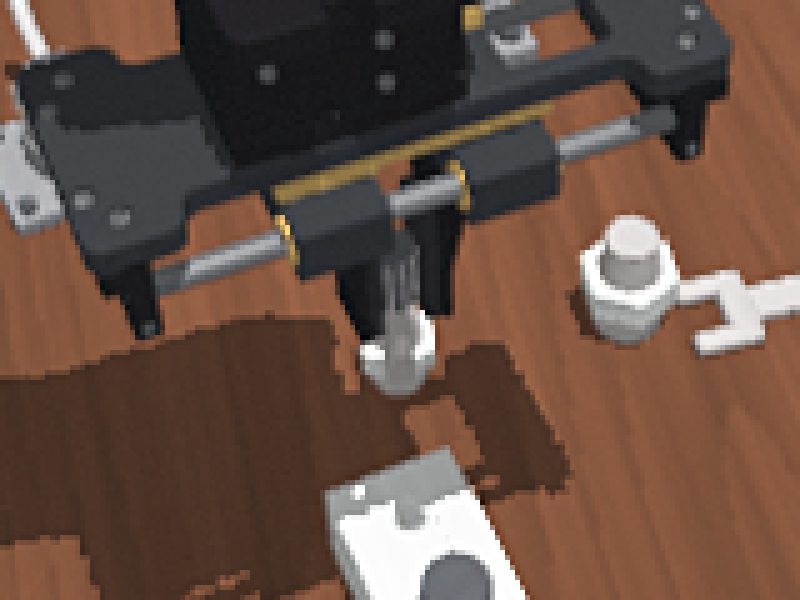

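View pics/wrist9.png

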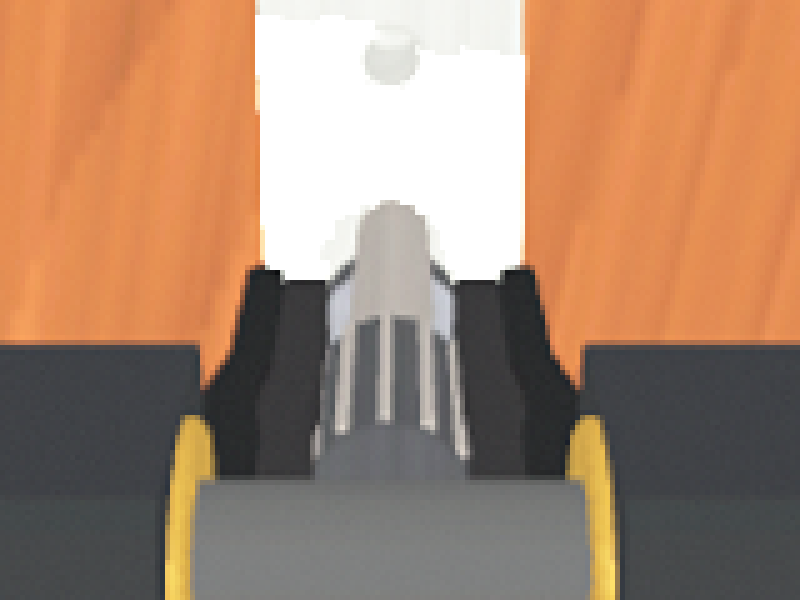

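The burr is held upright and clear of the rack, and the others are undisturbed. Next, move near the collet for a wrist view of the mouth.

```bash
python3 - <<'E'
from h import *
plan([563,120,150],1.735,9)
E
```

```text
pos [ 502.9 -106.9  137.3] yaw 1.735 step 26.1 dyaw -0.0 n 9
[np.float64(2.38), np.float64(1.07), np.float64(-0.14)]
[np.float64(2.38), np.float64(1.07), np.float64(-0.14)]
[np.float64(2.38), np.float64(1.07), np.float64(-0.14)]
[np.float64(2.38), np.float64(1.07), np.float64(-0.14)]
[np.float64(2.38), np.float64(1.07), np.float64(-0.14)]
[np.float64(2.38), np.float64(1.07), np.float64(-0.14)]
[np.float64(2.38), np.float64(1.07), np.float64(-0.14)]
[np.float64(2.38), np.float64(1.07), np.float64(-0.14)]
[np.float64(2.38), np.float64(1.07), np.float64(-0.14)]
```

Call:
arm_command:
  increments:
    - {"offset":[1.2,0.5,-0.2],"yaw":0,"grip":1}
    - {"offset":[2.4,1.1,-0.2],"yaw":0,"grip":1}
    - {"offset":[2.4,1.1,-0.2],"yaw":0,"grip":1}
    - {"offset":[2.4,1.1,-0.2],"yaw":0,"grip":1}
    - {"offset":[2.4,1.1,-0.2],"yaw":0,"grip":1}
    - {"offset":[2.4,1.1,-0.2],"yaw":0,"grip":1}
    - {"offset":[2.4,1.1,-0.2],"yaw":0,"grip":1}
    - {"offset":[2.4,1.1,-0.1],"yaw":0,"grip":1}
    - {"offset":[1.2,0.5,0],"yaw":0,"grip":1}
    - {"offset":[0,0,0],"yaw":0,"grip":1}

```text
time: 11.68
eef_pos: [552.5, 101.2, 142.0]
eef_rot: [-3.115, -0.007, 1.727]
force: [0.0, -0.0, -0.3]
opening: 14.2
```

Call:
arm_command:
  increments:
    - {"offset":[0,0,0],"yaw":0,"grip":1}
    - {"offset":[0,0,0],"yaw":0,"grip":1}
    - {"offset":[0,0,0],"yaw":0,"grip":1}
    - {"offset":[0,0,0],"yaw":0,"grip":1}
    - {"offset":[0,0,0],"yaw":0,"grip":1}
    - {"offset":[0,0,0],"yaw":0,"grip":1}
    - {"offset":[0,0,0],"yaw":0,"grip":1}
    - {"offset":[0,0,0],"yaw":0,"grip":1}
    - {"offset":[0,0,0],"yaw":0,"grip":1}
    - {"offset":[0,0,0],"yaw":0,"grip":1}

```text
time: 12.52
eef_pos: [550.1, 92.9, 139.0]
eef_rot: [-3.108, -0.002, 1.719]
force: [0.3, 0.5, 0.3]
opening: 14.0
```

```bash
python3 - <<'E'
from h import *
import pickle
o=st()
for n in ("side","wrist"):
    f=grab_frame(n); pickle.dump(f,open(n+"10.pkl","wb"))
    save(n+"10",f["img"]); print(proj(f,[563,186,80]))
o=st()
E
```

```text
t 12.52 pos [550.1  92.9 139. ] rot [-3.108e+00 -2.000e-03  1.719e+00] F [0.3 0.5 0.3] op 14.0 q [ 0.22  0.42 -0.6   1.82  0.27  1.01 -0.34]
(np.float64(286.6100681626864), np.float64(141.18915264088326))
(np.float64(354.5508094179385), np.float64(88.36227656997534))
t 12.62 pos [550.   93.  138.9] rot [-3.108e+00 -2.000e-03  1.719e+00] F [ 0.1  1.2 -0.2] op 14.0 q [ 0.22  0.42 -0.6   1.82  0.27  1.01 -0.34]
```

View pics/wrist10.png

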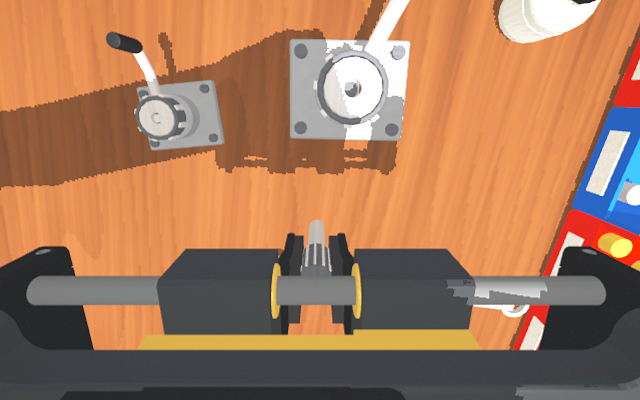

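View pics/side10.png

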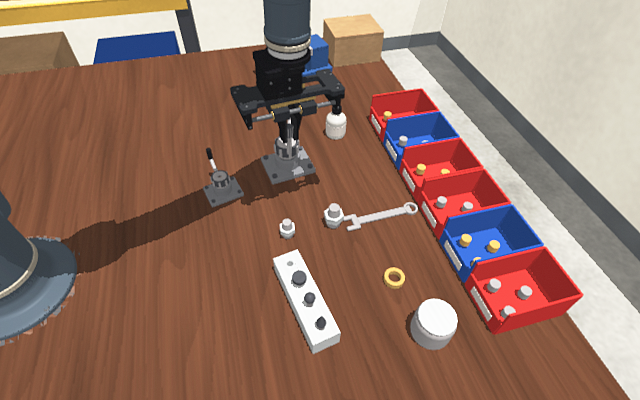

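```bash
python3 - <<'E'
from h import *
import pickle
w=pickle.load(open("wrist10.pkl","rb"))
save("wrist10b",cv2.resize(w["img"][30:150,280:420],None,fx=5,fy=5,interpolation=cv2.INTER_CUBIC))
save("wrist10c",cv2.resize(w["img"][200:300,250:380],None,fx=6,fy=6,interpolation=cv2.INTER_CUBIC))
E
```

```text
(no output)
```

View pics/wrist10b.png

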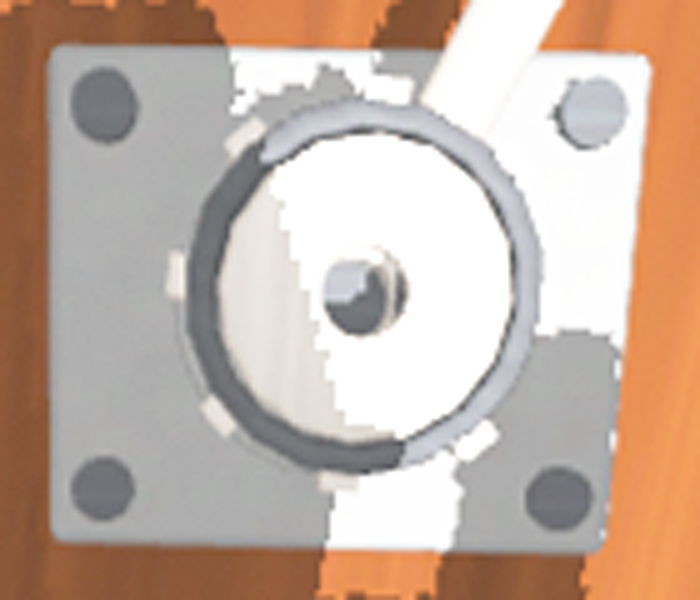

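View pics/wrist10c.png

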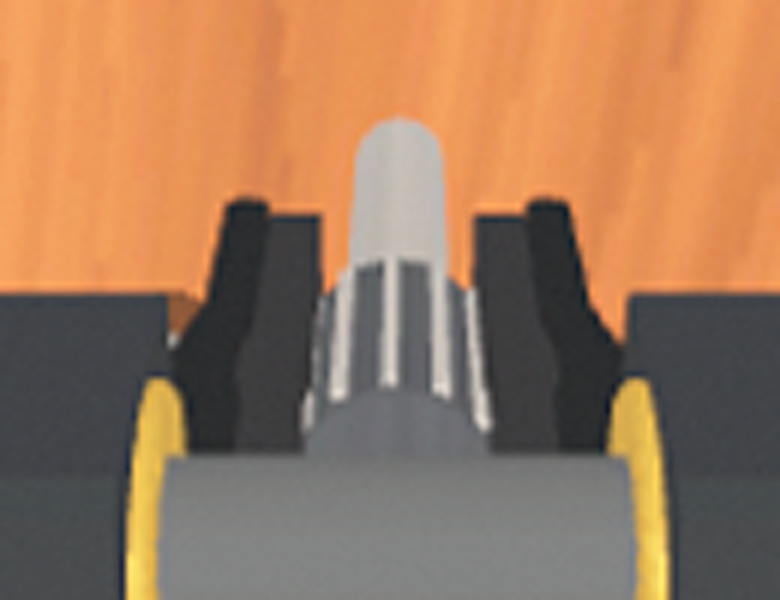

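```bash
python3 - <<'E'
from h import *
import pickle
w=pickle.load(open("wrist10.pkl","rb"));s=pickle.load(open("side0.pkl","rb"));t=pickle.load(open("top0.pkl","rb"))
p=(280+366/5,30+291/5)
print(onz(w,*p,80)); print(cross(t,(170+361/7,180+217/7),w,p),cross(s,(250+220/6,90+309/6),w,p))
for q in [(300,420),(460,200),(380,400),(420,180)]: print(dep(w,280+q[0]//5,30+q[1]//5))
# plate corners
for q in [(50,47),(650,57),(605,550),(53,543)]: print(np.round(onz(w,280+q[0]/5,30+q[1]/5,14),1))
# foot far rim
q=(250+399/6,200+118/6); 
o=arm.observe(); R=Rn.from_euler('xyz',o["eef_rot"]).as_matrix(); print("toolz",R[:,2])
foot=o["eef_pos"]+R[:,2]*11.6; print("foot pred",foot, "rim px pred",proj(w,foot+R[:,0]*4.5),"seen",q)
for z in (-8,0,12): print(proj(w,o["eef_pos"]+R[:,2]*z+R[:,0]*5))
E
```

```text
[561.9922558  185.96560892  80.        ]
(array([562.74400779, 186.23451345,  76.57249431]), np.float64(1.0290734173781855)) (array([562.56149308, 185.95673235,  79.12000112]), np.float64(1.0193616142707194))
[555.56754443 166.25682796  77.90093891]
[573.24629608 200.31255368  79.76032078]
[566.93819022 170.97480434  79.5951197 ]
[566.849062   201.95071795  81.23291274]
[502.6 222.4  14. ]
[609.7 236.2  14. ]
[621.4 149.5  14. ]
[514.2 134.4  14. ]
toolz [-0.03343521 -0.00254868 -0.99943764]
foot pred [549.64081932  92.95653165 127.33977195] rim px pred (np.float64(316.0213727211829), np.float64(218.59610785455817)) seen (316.5, 219.66666666666666)
(np.float64(316.034049124915), np.float64(228.92707438527873))
(np.float64(316.0287270126965), np.float64(224.18121611031748))
(np.float64(316.021457289152), np.float64(217.69862494655524))
```

```bash
python3 - <<'E'
from h import *
plan([562.6,186,139],1.719,6)
E
```

```text
pos [550.   93.  138.9] yaw 1.719 step 15.6 dyaw 0.0 n 6
[np.float64(1.5), np.float64(0.44), np.float64(-0.0)]
[np.float64(1.5), np.float64(0.44), np.float64(-0.0)]
[np.float64(1.5), np.float64(0.44), np.float64(-0.0)]
[np.float64(1.5), np.float64(0.44), np.float64(-0.0)]
[np.float64(1.5), np.float64(0.44), np.float64(-0.0)]
[np.float64(1.5), np.float64(0.44), np.float64(-0.0)]
```

Call:
arm_command:
  increments:
    - {"offset":[0.7,0.2,0],"yaw":0,"grip":1}
    - {"offset":[1.4,0.4,0],"yaw":0,"grip":1}
    - {"offset":[1.4,0.4,0],"yaw":0,"grip":1}
    - {"offset":[1.4,0.4,0],"yaw":0,"grip":1}
    - {"offset":[1.4,0.4,0],"yaw":0,"grip":1}
    - {"offset":[1.0,0.3,0],"yaw":0,"grip":1}
    - {"offset":[0.6,0.2,0],"yaw":0,"grip":1}
    - {"offset":[0.3,0,0],"yaw":0,"grip":1}
    - {"offset":[0,0,0],"yaw":0,"grip":1}
    - {"offset":[0,0,0],"yaw":0,"grip":1}

```text
time: 13.45
eef_pos: [561.1, 184.6, 138.1]
eef_rot: [-3.108, -0.003, 1.719]
force: [0.5, -1.1, -1.0]
opening: 13.8
```

```bash
python3 - <<'E'
from h import *
st()
plan([562.6,186,100],1.719,6)
E
```

```text
t 13.45 pos [561.1 184.6 138.1] rot [-3.108e+00 -3.000e-03  1.719e+00] F [ 0.5 -1.1 -1. ] op 13.8 q [ 0.07  0.47 -0.61  1.75  0.29  1.04 -0.5 ]
pos [561.1 184.6 138.1] yaw 1.719 step 6.4 dyaw 0.0001 n 6
[np.float64(0.02), np.float64(0.03), np.float64(0.64)]
[np.float64(0.02), np.float64(0.03), np.float64(0.64)]
[np.float64(0.02), np.float64(0.03), np.float64(0.64)]
[np.float64(0.02), np.float64(0.03), np.float64(0.64)]
[np.float64(0.02), np.float64(0.03), np.float64(0.64)]
[np.float64(0.02), np.float64(0.03), np.float64(0.64)]
```

Call:
arm_command:
  increments:
    - {"offset":[0.05,0.1,0.4],"yaw":0,"grip":1}
    - {"offset":[0.05,0.1,0.6],"yaw":0,"grip":1}
    - {"offset":[0,0.05,0.6],"yaw":0,"grip":1}
    - {"offset":[0,0.05,0.6],"yaw":0,"grip":1}
    - {"offset":[0,0,0.5],"yaw":0,"grip":1}
    - {"offset":[0,0,0.4],"yaw":0,"grip":1}
    - {"offset":[0,0,0.2],"yaw":0,"grip":1}
    - {"offset":[0,0,0],"yaw":0,"grip":1}
    - {"offset":[0,0,0],"yaw":0,"grip":1}
    - {"offset":[0,0,0],"yaw":0,"grip":1}

```text
time: 14.28
eef_pos: [562.7, 181.2, 99.9]
eef_rot: [-3.105, -0.0, 1.714]
force: [0.3, -0.0, -0.3]
opening: 13.7
```

```bash
python3 - <<'E'
from h import *
import pickle
o=st(); R=Rn.from_euler('xyz',o["eef_rot"]).as_matrix(); print("foot",o["eef_pos"]+R[:,2]*11.6)
f=grab_frame("wrist"); pickle.dump(f,open("wrist11.pkl","wb")); save("wrist11",cv2.resize(f["img"][150:290,240:400],None,fx=5,fy=5,interpolation=cv2.INTER_CUBIC)); print(proj(f,[562.1,185.9,80]))
f=grab_frame("side"); pickle.dump(f,open("side11.pkl","wb")); save("side11",cv2.resize(f["img"][80:200,210:370],None,fx=5,fy=5,interpolation=cv2.INTER_CUBIC))
E
```

```text
t 14.28 pos [562.7 181.2  99.9] rot [-3.105 -0.     1.714] F [ 0.3 -0.  -0.3] op 13.7 q [ 0.05  0.52 -0.59  1.78  0.32  0.98 -0.52]
foot [562.26510109 181.14444199  88.30486202]
(np.float64(317.14163013502275), np.float64(214.30016251698996))
```

View pics/wrist11.png

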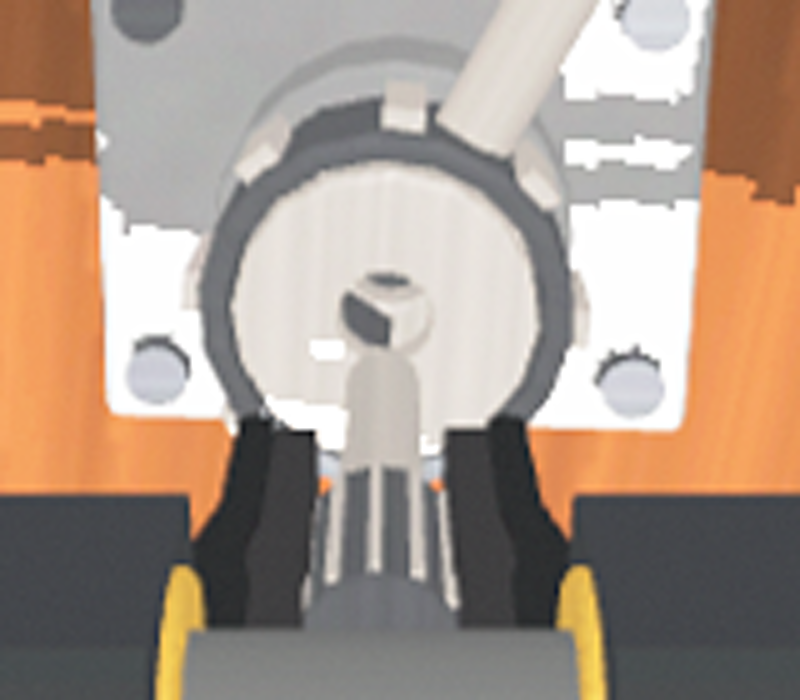

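View pics/side11.png

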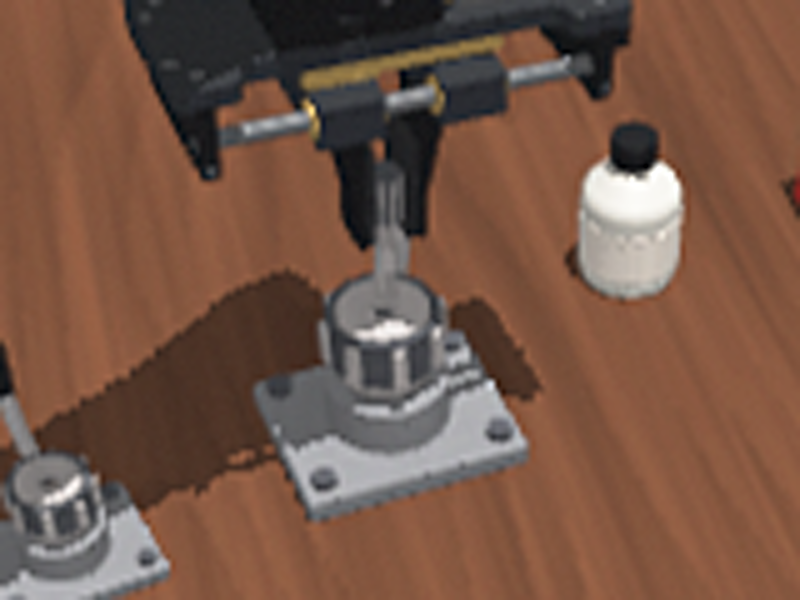

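Call:
arm_command:
  increments:
    - {"offset":[0.15,0.03,0],"yaw":0,"grip":1}
    - {"offset":[0.15,0.03,0],"yaw":0,"grip":1}
    - {"offset":[0.12,0.03,0],"yaw":0,"grip":1}
    - {"offset":[0.05,0,0],"yaw":0,"grip":1}
    - {"offset":[0,0,0],"yaw":0,"grip":1}
    - {"offset":[0,0,0],"yaw":0,"grip":1}
    - {"offset":[0,0,0],"yaw":0,"grip":1}
    - {"offset":[0,0,0],"yaw":0,"grip":1}
    - {"offset":[0,0,0],"yaw":0,"grip":1}
    - {"offset":[0,0,0],"yaw":0,"grip":1}

```text
time: 15.22
eef_pos: [563.7, 187.3, 101.3]
eef_rot: [-3.108, -0.001, 1.714]
force: [0.9, 0.2, -0.8]
opening: 13.9
```

```bash
python3 - <<'E'
from h import *
import pickle
o=st(); R=Rn.from_euler('xyz',o["eef_rot"]).as_matrix(); print("foot",o["eef_pos"]+R[:,2]*11.6)
f=grab_frame("wrist"); pickle.dump(f,open("wrist12.pkl","wb")); save("wrist12",cv2.resize(f["img"][150:290,240:400],None,fx=5,fy=5,interpolation=cv2.INTER_CUBIC)); print(proj(f,[562.1,185.9,80]))
E
```

```text
t 15.22 pos [563.7 187.3 101.3] rot [-3.108e+00 -1.000e-03  1.714e+00] F [ 0.9  0.2 -0.8] op 13.9 q [ 0.04  0.52 -0.59  1.77  0.32  0.98 -0.53]
foot [563.30623774 187.23835237  89.66547223]
(np.float64(314.5250126455285), np.float64(221.41981778262152))
```

View pics/wrist12.png

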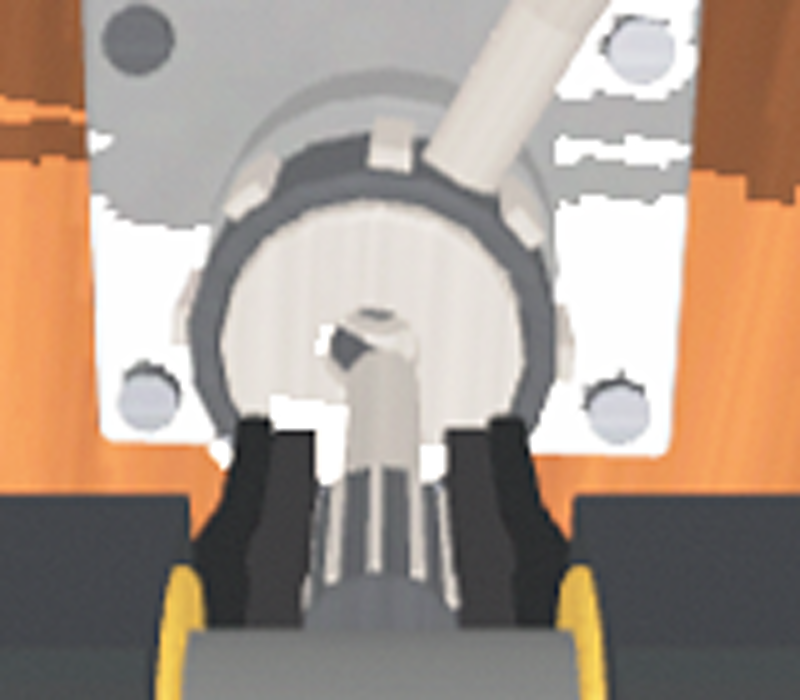

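Call:
arm_command:
  increments:
    - {"offset":[-0.05,-0.06,0],"yaw":0,"grip":1}
    - {"offset":[-0.05,-0.05,0],"yaw":0,"grip":1}
    - {"offset":[0,0,0],"yaw":0,"grip":1}
    - {"offset":[0,0,0],"yaw":0,"grip":1}
    - {"offset":[0,0,0],"yaw":0,"grip":1}
    - {"offset":[0,0,0.1],"yaw":0,"grip":1}
    - {"offset":[0,0,0.1],"yaw":0,"grip":1}
    - {"offset":[0,0,0.1],"yaw":0,"grip":1}
    - {"offset":[0,0,0],"yaw":0,"grip":1}
    - {"offset":[0,0,0],"yaw":0,"grip":1}

```text
time: 16.1
eef_pos: [562.5, 185.7, 97.9]
eef_rot: [-3.107, -0.001, 1.714]
force: [-0.1, 0.3, -0.5]
opening: 13.7
```

```bash
python3 - <<'E'
from h import *
import pickle
o=st(); R=Rn.from_euler('xyz',o["eef_rot"]).as_matrix(); print("foot",o["eef_pos"]+R[:,2]*11.6)
f=grab_frame("wrist"); pickle.dump(f,open("wrist13.pkl","wb")); save("wrist13",cv2.resize(f["img"][150:290,240:400],None,fx=5,fy=5,interpolation=cv2.INTER_CUBIC)); print(proj(f,[562.1,185.9,80]))
E
```

```text
t 16.1 pos [562.5 185.7  97.9] rot [-3.107e+00 -1.000e-03  1.714e+00] F [-0.1  0.3 -0.5] op 13.7 q [ 0.04  0.52 -0.59  1.78  0.32  0.97 -0.53]
foot [562.13101252 185.67245623  86.26602567]
(np.float64(316.36458094610725), np.float64(221.3590782979956))
```

View pics/wrist13.png

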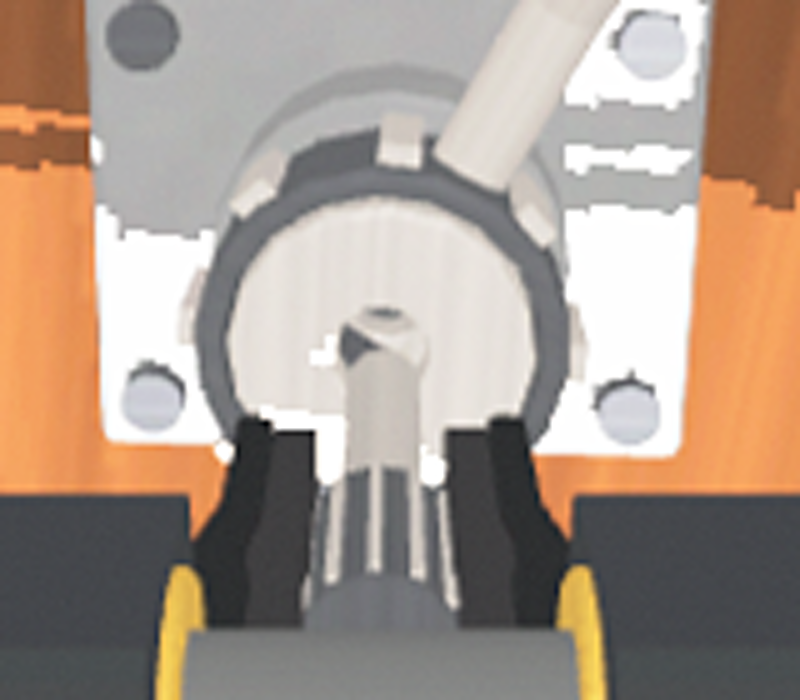

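The shank (382) is over the bore (384). Lower slowly.

Call:
arm_command:
  increments:
    - {"offset":[0.01,0.01,0.15],"yaw":0,"grip":1}
    - {"offset":[0.01,0.01,0.15],"yaw":0,"grip":1}
    - {"offset":[0,0.01,0.15],"yaw":0,"grip":1}
    - {"offset":[0,0.01,0.15],"yaw":0,"grip":1}
    - {"offset":[0,0.01,0.15],"yaw":0,"grip":1}
    - {"offset":[0,0.01,0.15],"yaw":0,"grip":1}
    - {"offset":[0,0,0.1],"yaw":0,"grip":1}
    - {"offset":[0,0,0],"yaw":0,"grip":1}
    - {"offset":[0,0,0],"yaw":0,"grip":1}
    - {"offset":[0,0,0],"yaw":0,"grip":1}

```text
time: 16.98
eef_pos: [562.6, 185.9, 86.4]
eef_rot: [-3.107, -0.001, 1.714]
force: [-0.3, -0.2, 0.2]
opening: 14.1
```

```bash
python3 - <<'E'
from h import *
import pickle
o=st(); R=Rn.from_euler('xyz',o["eef_rot"]).as_matrix(); print("foot",o["eef_pos"]+R[:,2]*11.6)
f=grab_frame("wrist"); pickle.dump(f,open("wrist14.pkl","wb")); save("wrist14",cv2.resize(f["img"][150:290,240:400],None,fx=5,fy=5,interpolation=cv2.INTER_CUBIC)); print(proj(f,[562.1,185.9,80]))
E
```

```text
t 16.98 pos [562.6 185.9  86.4] rot [-3.107e+00 -1.000e-03  1.714e+00] F [-0.3 -0.2  0.2] op 14.1 q [ 0.04  0.54 -0.58  1.79  0.33  0.95 -0.54]
foot [562.18707544 185.89442588  74.83160971]
(np.float64(315.59475340685776), np.float64(227.78009280435893))
```

View pics/wrist14.png

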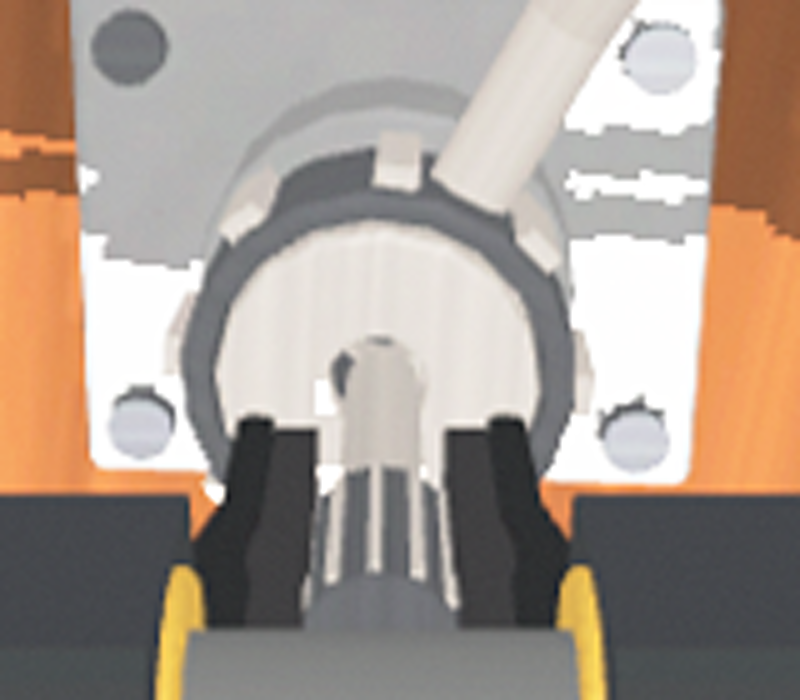

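Call:
arm_command:
  increments:
    - {"offset":[0,0.005,0.2],"yaw":0,"grip":1}
    - {"offset":[0,0.005,0.2],"yaw":0,"grip":1}
    - {"offset":[0,0.005,0.2],"yaw":0,"grip":1}
    - {"offset":[0,0.005,0.2],"yaw":0,"grip":1}
    - {"offset":[0,0.005,0.2],"yaw":0,"grip":1}
    - {"offset":[0,0.005,0.2],"yaw":0,"grip":1}
    - {"offset":[0,0.005,0.2],"yaw":0,"grip":1}
    - {"offset":[0,0.005,0.2],"yaw":0,"grip":1}
    - {"offset":[0,0,0],"yaw":0,"grip":1}
    - {"offset":[0,0,0],"yaw":0,"grip":1}

```text
time: 17.87
eef_pos: [562.4, 185.9, 68.6]
eef_rot: [-3.107, -0.001, 1.714]
force: [-0.4, 0.6, -0.6]
opening: 13.8
```

```bash
python3 - <<'E'
from h import *
o=st(); R=Rn.from_euler('xyz',o["eef_rot"]).as_matrix(); print("foot",o["eef_pos"]+R[:,2]*11.6)
E
```

```text
t 17.87 pos [562.4 185.9  68.6] rot [-3.107e+00 -1.000e-03  1.714e+00] F [-0.4  0.6 -0.6] op 13.8 q [ 0.03  0.56 -0.57  1.8   0.35  0.92 -0.55]
foot [562.01003715 185.85255972  57.01523737]
```

Call:
arm_command:
  increments:
    - {"offset":[0,0.003,0.1],"yaw":0,"grip":1}
    - {"offset":[0,0.003,0.1],"yaw":0,"grip":1}
    - {"offset":[0,0.003,0.1],"yaw":0,"grip":1}
    - {"offset":[0,0.003,0.1],"yaw":0,"grip":1}
    - {"offset":[0,0.003,0.1],"yaw":0,"grip":1}
    - {"offset":[0,0.003,0.1],"yaw":0,"grip":1}
    - {"offset":[0,0.003,0.1],"yaw":0,"grip":1}
    - {"offset":[0,0,0],"yaw":0,"grip":1}
    - {"offset":[0,0,0],"yaw":0,"grip":1}
    - {"offset":[0,0,0],"yaw":0,"grip":1}

```text
time: 18.7
eef_pos: [562.6, 186.0, 61.1]
eef_rot: [-3.107, -0.001, 1.714]
force: [-0.0, 0.7, -0.5]
opening: 14.2
```

Call:
arm_command:
  increments:
    - {"offset":[0,0,0.04],"yaw":0,"grip":1}
    - {"offset":[0,0,0.04],"yaw":0,"grip":1}
    - {"offset":[0,0,0.04],"yaw":0,"grip":1}
    - {"offset":[0,0,0.04],"yaw":0,"grip":1}
    - {"offset":[0,0,0.04],"yaw":0,"grip":1}
    - {"offset":[0,0,0],"yaw":0,"grip":1}
    - {"offset":[0,0,0],"yaw":0,"grip":1}
    - {"offset":[0,0,0],"yaw":0,"grip":1}
    - {"offset":[0,0,0],"yaw":0,"grip":1}
    - {"offset":[0,0,0],"yaw":0,"grip":1}

```text
time: 19.53
eef_pos: [562.6, 186.1, 59.0]
eef_rot: [-3.107, -0.001, 1.714]
force: [-0.7, 0.3, -0.9]
opening: 14.0
```

Call:
arm_command:
  increments:
    - {"offset":[0,0,0.04],"yaw":0,"grip":1}
    - {"offset":[0,0,0.04],"yaw":0,"grip":1}
    - {"offset":[0,0,0.04],"yaw":0,"grip":1}
    - {"offset":[0,0,0],"yaw":0,"grip":1}
    - {"offset":[0,0,0],"yaw":0,"grip":1}
    - {"offset":[0,0,0],"yaw":0,"grip":1}
    - {"offset":[0,0,0],"yaw":0,"grip":1}
    - {"offset":[0,0,0],"yaw":0,"grip":1}
    - {"offset":[0,0,0],"yaw":0,"grip":1}
    - {"offset":[0,0,0],"yaw":0,"grip":1}

```text
time: 20.37
eef_pos: [562.5, 186.1, 57.8]
eef_rot: [-3.108, -0.001, 1.714]
force: [0.1, 0.2, -0.5]
opening: 13.9
```

```bash
python3 - <<'E'
from h import *
st()
f=grab_frame("side"); save("side15",cv2.resize(f["img"][60:180,210:370],None,fx=5,fy=5,interpolation=cv2.INTER_CUBIC))
for i in range(3): st(); grab_frame("top")
E
```

```text
t 20.37 pos [562.5 186.1  57.8] rot [-3.108e+00 -1.000e-03  1.714e+00] F [ 0.1  0.2 -0.5] op 13.9 q [ 0.03  0.57 -0.56  1.81  0.36  0.9  -0.56]
t 20.42 pos [562.5 186.1  57.8] rot [-3.107e+00 -1.000e-03  1.714e+00] F [-0.1 -0.6  0.1] op 14.0 q [ 0.03  0.57 -0.56  1.81  0.36  0.9  -0.56]
t 20.47 pos [562.5 186.1  57.8] rot [-3.107e+00 -1.000e-03  1.714e+00] F [ 0.  -0.2 -0.3] op 14.0 q [ 0.03  0.57 -0.56  1.81  0.36  0.9  -0.56]
t 20.52 pos [562.5 186.1  57.7] rot [-3.107e+00 -1.000e-03  1.714e+00] F [-0.7 -0.  -1. ] op 14.2 q [ 0.03  0.57 -0.56  1.81  0.36  0.9  -0.56]
```

View pics/side15.png

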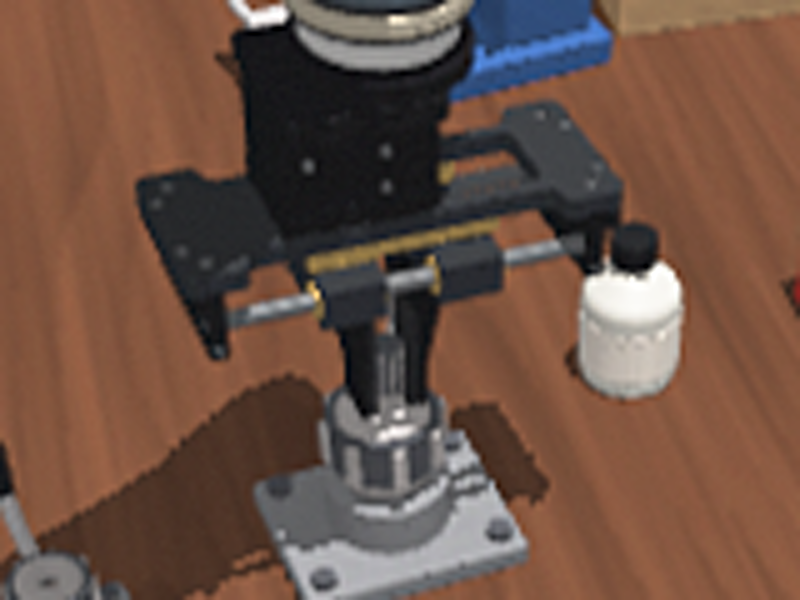

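Call:
arm_command:
  increments:
    - {"offset":[0,0,0.03],"yaw":0,"grip":1}
    - {"offset":[0,0,0.03],"yaw":0,"grip":1}
    - {"offset":[0,0,0.03],"yaw":0,"grip":1}
    - {"offset":[0,0,0],"yaw":0,"grip":1}
    - {"offset":[0,0,0],"yaw":0,"grip":1}
    - {"offset":[0,0,0],"yaw":0,"grip":1}
    - {"offset":[0,0,0],"yaw":0,"grip":1}
    - {"offset":[0,0,0],"yaw":0,"grip":1}
    - {"offset":[0,0,0],"yaw":0,"grip":1}
    - {"offset":[0,0,0],"yaw":0,"grip":1}

```text
time: 21.4
eef_pos: [562.6, 186.2, 57.6]
eef_rot: [-3.108, -0.0, 1.714]
force: [0.2, -0.5, 0.4]
opening: 13.5
```

Call:
arm_command:
  increments:
    - {"offset":[0,0,0.03],"yaw":0,"grip":1}
    - {"offset":[0,0,0.03],"yaw":0,"grip":1}
    - {"offset":[0,0,0.03],"yaw":0,"grip":1}
    - {"offset":[0,0,0],"yaw":0,"grip":1}
    - {"offset":[0,0,0],"yaw":0,"grip":1}
    - {"offset":[0,0,0],"yaw":0,"grip":1}
    - {"offset":[0,0,0],"yaw":0,"grip":1}
    - {"offset":[0,0,0],"yaw":0,"grip":1}
    - {"offset":[0,0,0],"yaw":0,"grip":1}
    - {"offset":[0,0,0],"yaw":0,"grip":1}

```text
time: 22.23
eef_pos: [562.7, 186.3, 57.6]
eef_rot: [-3.108, -0.0, 1.714]
force: [-0.6, -0.5, 2.7]
opening: 13.9
```

Contact at eef z = 57.6, exactly the predicted home height, with only 2.7 N. Release and lift away.

Call:
arm_command:
  increments:
    - {"offset":[0,0,0],"yaw":0,"grip":0.6}
    - {"offset":[0,0,0],"yaw":0,"grip":0.5}
    - {"offset":[0,0,0],"yaw":0,"grip":0.4}
    - {"offset":[0,0,0],"yaw":0,"grip":0.3}
    - {"offset":[0,0,0],"yaw":0,"grip":0.2}
    - {"offset":[0,0,0],"yaw":0,"grip":0.2}
    - {"offset":[0,0,0],"yaw":0,"grip":0.2}
    - {"offset":[0,0,0],"yaw":0,"grip":0.2}
    - {"offset":[0,0,0],"yaw":0,"grip":0.2}
    - {"offset":[0,0,0],"yaw":0,"grip":0.2}

```text
time: 23.07
eef_pos: [563.0, 186.3, 56.2]
eef_rot: [-3.109, -0.001, 1.714]
force: [0.5, 0.7, 0.1]
opening: 34.8
```

Call:
arm_command:
  increments:
    - {"offset":[0,0.02,-0.4],"yaw":0,"grip":0.2}
    - {"offset":[0,-0.02,-0.8],"yaw":0,"grip":0.2}
    - {"offset":[0,-0.03,-1],"yaw":0,"grip":0.2}
    - {"offset":[0,-0.03,-1],"yaw":0,"grip":0.2}
    - {"offset":[0,-0.03,-1],"yaw":0,"grip":0.2}
    - {"offset":[0,0,-1],"yaw":0,"grip":0.2}
    - {"offset":[0,0,-1],"yaw":0,"grip":0.2}
    - {"offset":[0,0,-1],"yaw":0,"grip":0.2}
    - {"offset":[0,0,-0.3],"yaw":0,"grip":0.2}
    - {"offset":[0,0,0],"yaw":0,"grip":0.2}

```text
time: 23.9
eef_pos: [566.0, 187.3, 142.2]
eef_rot: [-3.114, -0.002, 1.714]
force: [0.2, 0.3, -0.6]
opening: 34.8
```

```bash
python3 - <<'E'
from h import *
import pickle
st()
for n in ("side","wrist","top"):
    f=grab_frame(n); pickle.dump(f,open(n+"16.pkl","wb"))
    save(n+"16",f["img"] if n!="side" else cv2.resize(f["img"][60:180,210:370],None,fx=5,fy=5,interpolation=cv2.INTER_CUBIC))
    print(n,proj(f,[562.1,185.9,116]),proj(f,[589.6,260.1,129]))
E
```

```text
t 23.9 pos [566.  187.3 142.2] rot [-3.114e+00 -2.000e-03  1.714e+00] F [ 0.2  0.3 -0.6] op 34.8 q [ 0.06  0.48 -0.6   1.74  0.29  1.05 -0.5 ]
side (np.float64(285.4185790560503), np.float64(128.7169860346882)) (np.float64(290.00490811641623), np.float64(102.6897575858018))
wrist (np.float64(311.4735475046376), np.float64(218.83849882269845)) (np.float64(371.0707742891507), np.float64(121.58579539926878))
top (np.float64(218.54100714987544), np.float64(210.60082540605868)) (np.float64(182.59035145691996), np.float64(197.8470231712253))
```

View pics/side16.png

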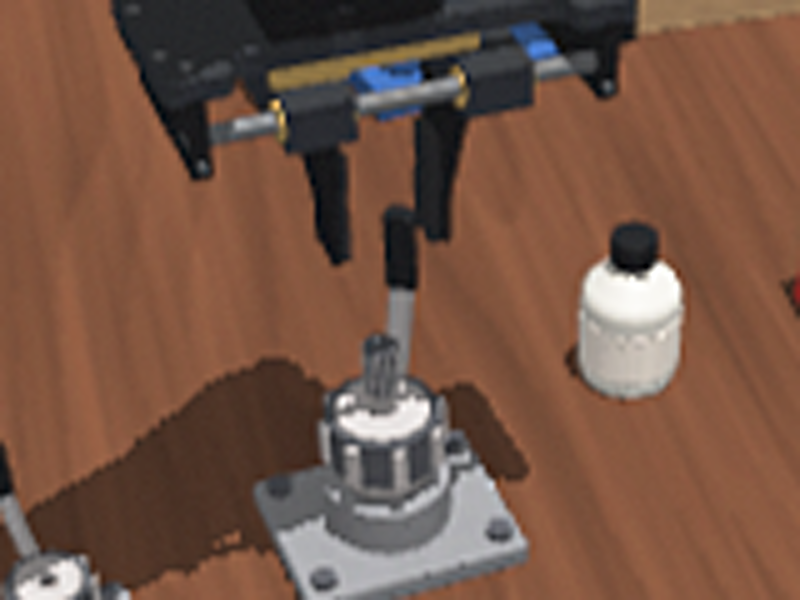

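View pics/wrist16.png

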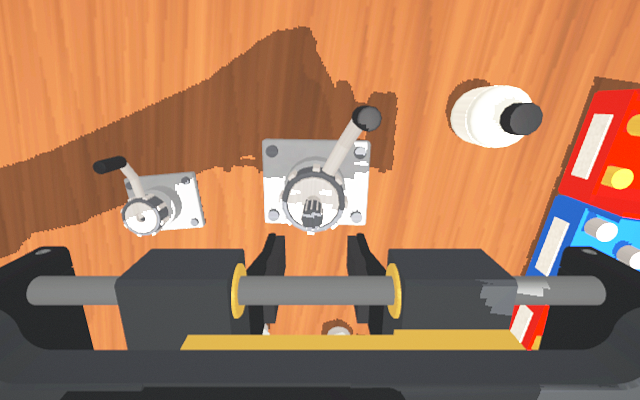

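The burr stands home in the collet and the handle top is at wrist (367,119). Check the handle position again, and the bottle's clearance from the swing.

```bash
python3 - <<'E'
from h import *
import pickle
w=pickle.load(open("wrist16.pkl","rb"));s=pickle.load(open("side16.pkl","rb"));t=pickle.load(open("top0.pkl","rb"))
save("wrist16b",cv2.resize(w["img"][80:240,270:420],None,fx=4,fy=4,interpolation=cv2.INTER_CUBIC))
p=(367.5,118); print(onz(w,*p,129),dep(w,*p),dep(w,366,119)); print(cross(t,(170+88/7,180+122/7),w,p))
for q in [(186,149),(180,145)]: print("bottle",dep(t,*q),onz(t,*q,85))
plan([588.8,260,145],1.216,9)
E
```

```text
[587.00610068 261.90255826 129.        ] [587.09605685 261.88769663 128.33084831] [586.35050217 261.14960519 127.87832603]
(array([589.69259471, 261.99698184, 120.2871616 ]), np.float64(3.0597506621604222))
bottle [705.81850573 269.0655412   65.06867332] [702.31522905 264.17289429  85.        ]
bottle [711.15305573 277.10728465  86.9610765 ] [711.51358988 277.61182413  85.        ]
pos [565.1 186.9 140.5] yaw 1.714 step 8.6 dyaw 0.0554 n 9
[np.float64(0.77), np.float64(0.38), np.float64(-0.05)]
[np.float64(0.79), np.float64(0.33), np.float64(-0.05)]
[np.float64(0.8), np.float64(0.29), np.float64(-0.05)]
[np.float64(0.82), np.float64(0.24), np.float64(-0.05)]
[np.float64(0.83), np.float64(0.2), np.float64(-0.05)]
[np.float64(0.84), np.float64(0.15), np.float64(-0.05)]
[np.float64(0.85), np.float64(0.11), np.float64(-0.05)]
[np.float64(0.85), np.float64(0.06), np.float64(-0.05)]
[np.float64(0.85), np.float64(0.01), np.float64(-0.05)]
```

View pics/wrist16b.png

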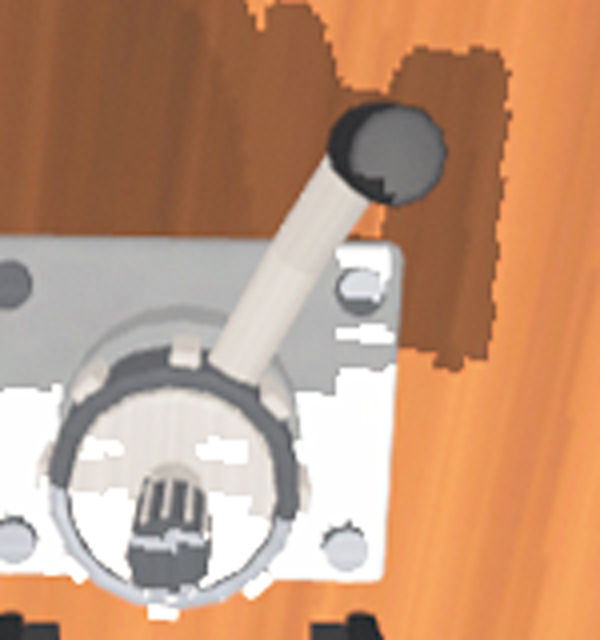

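Call:
arm_command:
  increments:
    - {"offset":[0.5,0.2,-0.1],"yaw":0.05,"grip":0.2}
    - {"offset":[0.8,0.35,-0.1],"yaw":0.06,"grip":0.2}
    - {"offset":[0.8,0.3,-0.1],"yaw":0.06,"grip":0.2}
    - {"offset":[0.8,0.25,-0.1],"yaw":0.06,"grip":0.2}
    - {"offset":[0.85,0.2,0],"yaw":0.06,"grip":0.2}
    - {"offset":[0.85,0.15,0],"yaw":0.06,"grip":0.2}
    - {"offset":[0.85,0.1,0],"yaw":0.06,"grip":0.2}
    - {"offset":[0.8,0.1,0],"yaw":0.06,"grip":0.2}
    - {"offset":[0.6,0,0],"yaw":0.03,"grip":0.2}
    - {"offset":[0,0,0],"yaw":0,"grip":0.2}

```text
time: 24.88
eef_pos: [584.0, 252.7, 132.9]
eef_rot: [-3.1, 0.028, 1.188]
force: [-0.8, 1.6, 0.1]
opening: 34.9
```

```bash
python3 - <<'E'
from h import *
o=st(); plan([588.8,260.8,120],1.23,4)
E
```

```text
t 24.88 pos [584.  252.7 132.9] rot [-3.1    0.028  1.188] F [-0.8  1.6  0.1] op 34.9 q [-0.14  0.53 -0.47  1.63  0.25  1.08 -1.06]
pos [584.  252.7 132.9] yaw 1.188 step 4.0 dyaw -0.0104 n 4
[np.float64(0.23), np.float64(0.04), np.float64(0.32)]
[np.float64(0.23), np.float64(0.04), np.float64(0.32)]
[np.float64(0.23), np.float64(0.04), np.float64(0.32)]
[np.float64(0.23), np.float64(0.04), np.float64(0.32)]
```

Call:
arm_command:
  increments:
    - {"offset":[0.3,0.05,0.2],"yaw":-0.02,"grip":0.2}
    - {"offset":[0.3,0.05,0.2],"yaw":-0.02,"grip":0.2}
    - {"offset":[0.15,0.0,0.2],"yaw":0,"grip":0.2}
    - {"offset":[0,0,0],"yaw":0,"grip":0.2}
    - {"offset":[0,0,0],"yaw":0,"grip":0.2}
    - {"offset":[0,0,0],"yaw":0,"grip":0.2}
    - {"offset":[0,0,0],"yaw":0,"grip":0.2}
    - {"offset":[0,0,0],"yaw":0,"grip":0.2}
    - {"offset":[0,0,0],"yaw":0,"grip":0.2}
    - {"offset":[0,0,0],"yaw":0,"grip":0.2}

```text
time: 25.72
eef_pos: [586.3, 256.6, 123.5]
eef_rot: [-3.096, 0.031, 1.234]
force: [-1.1, -0.8, -0.8]
opening: 35.2
```

```bash
python3 - <<'E'
from h import *
import pickle
o=st(); R=Rn.from_euler('xyz',o["eef_rot"]).as_matrix(); print(R[:,2]); print("grasp",o["eef_pos"]-R[:,2]*45,"tip",o["eef_pos"]-R[:,2]*28)
f=grab_frame("wrist"); save("wrist17",cv2.resize(f["img"][130:290,220:420],None,fx=4,fy=4,interpolation=cv2.INTER_CUBIC)); pickle.dump(f,open("wrist17.pkl","wb"))
f=grab_frame("side"); save("side17",cv2.resize(f["img"][60:180,210:370],None,fx=5,fy=5,interpolation=cv2.INTER_CUBIC))
E
```

```text
t 25.72 pos [586.3 256.6 123.5] rot [-3.096  0.031  1.234] F [-1.1 -0.8 -0.8] op 35.2 q [-0.14  0.55 -0.48  1.63  0.26  1.08 -1.03]
[-0.05329597 -0.01406787 -0.99847966]
grasp [588.67414819 257.21193631 168.47662516] tip [587.76811664 256.97278245 151.50247091]
```

View pics/wrist17.png

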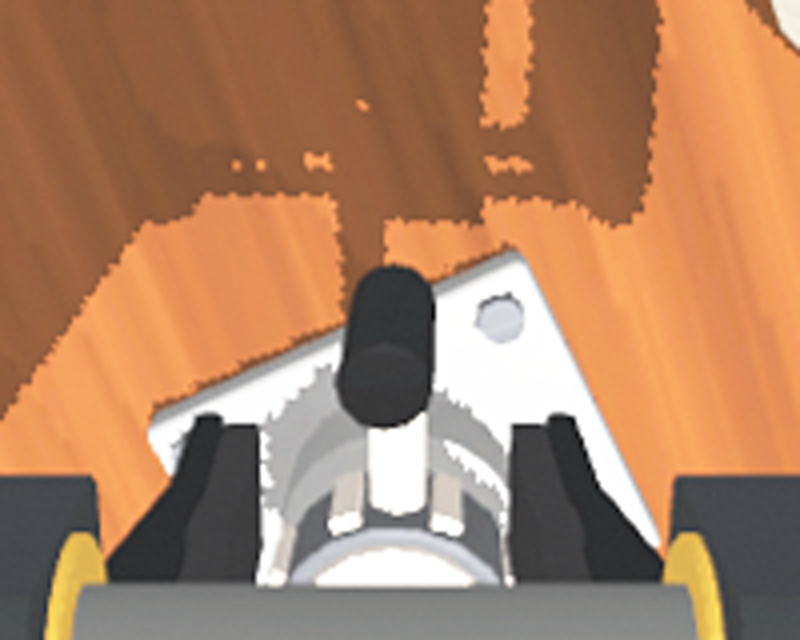

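View pics/side17.png

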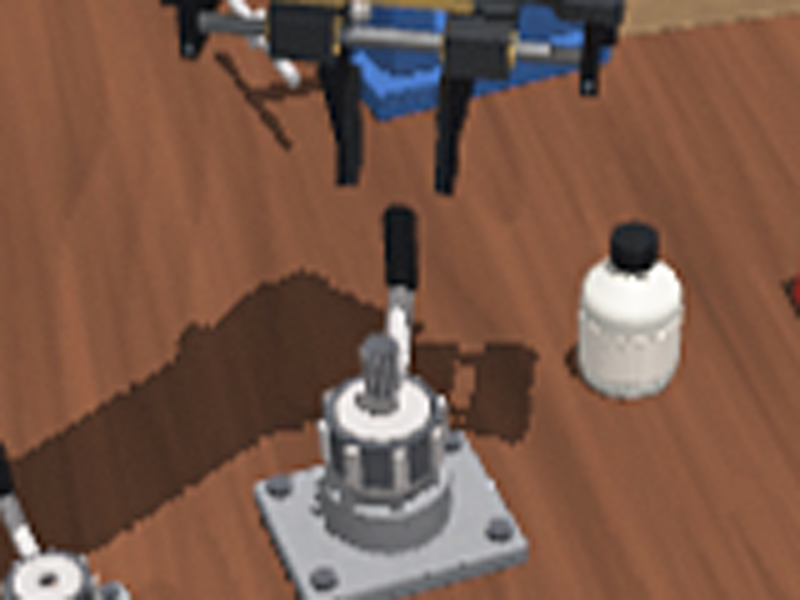

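Call:
arm_command:
  increments:
    - {"offset":[0.15,0.05,0.3],"yaw":0,"grip":0.2}
    - {"offset":[0.15,0.05,0.6],"yaw":0,"grip":0.2}
    - {"offset":[0.1,0.03,0.7],"yaw":0,"grip":0.2}
    - {"offset":[0.1,0,0.7],"yaw":0,"grip":0.2}
    - {"offset":[0,0,0.7],"yaw":0,"grip":0.2}
    - {"offset":[0,0,0.6],"yaw":0,"grip":0.2}
    - {"offset":[0,0,0.5],"yaw":0,"grip":0.2}
    - {"offset":[0,0,0.3],"yaw":0,"grip":0.2}
    - {"offset":[0,0,0],"yaw":0,"grip":0.2}
    - {"offset":[0,0,0],"yaw":0,"grip":0.2}

```text
time: 26.65
eef_pos: [585.7, 260.4, 72.8]
eef_rot: [-3.093, 0.033, 1.235]
force: [-0.7, -0.1, 0.7]
opening: 34.6
```

```bash
python3 - <<'E'
from h import *
import pickle
o=st(); R=Rn.from_euler('xyz',o["eef_rot"]).as_matrix(); print(R[:,2]); print("grasp",o["eef_pos"]-R[:,2]*45,"tip",o["eef_pos"]-R[:,2]*28)
f=grab_frame("wrist"); save("wrist18",cv2.resize(f["img"][130:290,220:420],None,fx=4,fy=4,interpolation=cv2.INTER_CUBIC)); pickle.dump(f,open("wrist18.pkl","wb"))
f=grab_frame("side"); save("side18",cv2.resize(f["img"][60:180,210:370],None,fx=5,fy=5,interpolation=cv2.INTER_CUBIC))
st()
E
```

```text
t 26.65 pos [585.7 260.4  72.8] rot [-3.093  0.033  1.235] F [-0.7 -0.1  0.7] op 34.6 q [-0.16  0.61 -0.46  1.66  0.29  1.   -1.06]
[-0.05625403 -0.01525871 -0.99829988]
grasp [588.22012408 261.11887845 117.71743921] tip [587.26380557 260.85948034 100.74634121]
t 26.75 pos [585.9 260.5  73.1] rot [-3.094  0.033  1.235] F [ 0.1  0.3 -0.7] op 34.9 q [-0.16  0.61 -0.46  1.66  0.29  1.   -1.06]
```

View pics/wrist18.png

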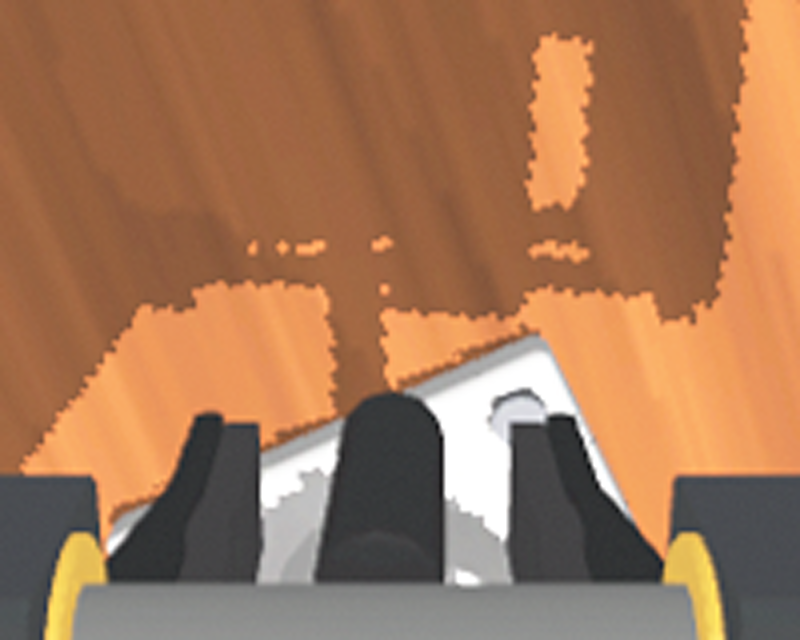

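View pics/side18.png

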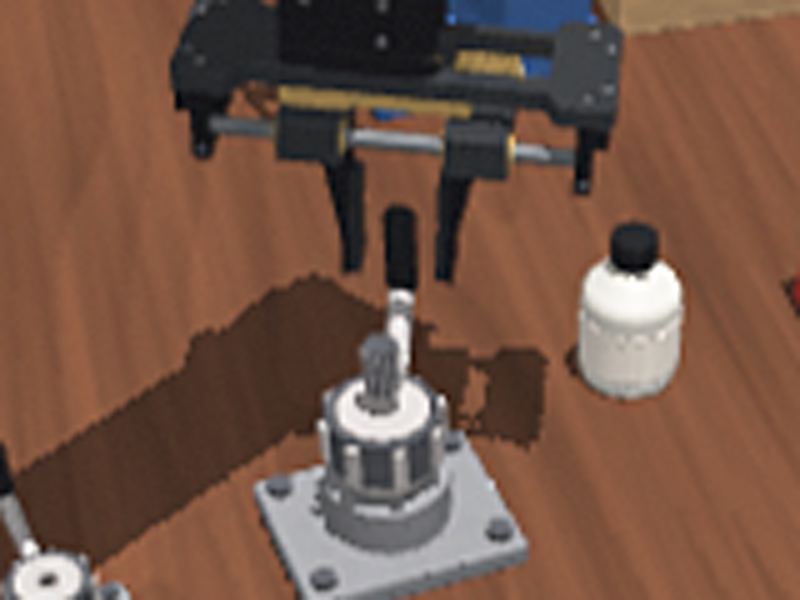

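The handle is between the fingers (crop x 385, gap 260–512). Close to a loose cage and start turning clockwise (tool +y with +yaw).

Call:
arm_command:
  increments:
    - {"offset":[0,0,0],"yaw":0,"grip":0.35}
    - {"offset":[0,0,0],"yaw":0,"grip":0.48}
    - {"offset":[0,0,0],"yaw":0,"grip":0.48}
    - {"offset":[0,0,0],"yaw":0,"grip":0.48}
    - {"offset":[0,0.1,0],"yaw":0,"grip":0.48}
    - {"offset":[0,0.12,0],"yaw":0.015,"grip":0.48}
    - {"offset":[0,0.12,0],"yaw":0.015,"grip":0.48}
    - {"offset":[0,0.12,0],"yaw":0.015,"grip":0.48}
    - {"offset":[0,0.12,0],"yaw":0.015,"grip":0.48}
    - {"offset":[0,0.12,0],"yaw":0.015,"grip":0.48}

```text
time: 27.58
eef_pos: [588.8, 259.8, 74.6]
eef_rot: [-3.091, 0.038, 1.155]
force: [-5.2, -0.4, 2.8]
opening: 22.6
```

```bash
cat >> h.py <<'E'
def nut():
    o=arm.observe(); R=Rn.from_euler('xyz',o["eef_rot"]).as_matrix(); g=o["eef_pos"]-R[:,2]*40
    v=g[:2]-np.array([562.1,185.9]); th=np.arctan2(v[0],v[1]); F=o["force"]
    r=np.array([np.sin(th),np.cos(th)]);t=np.array([np.cos(th),-np.sin(th)])
    print("t",round(o["time"],2),"theta",round(th,3),"R",round(np.hypot(*v),1),"yaw err",round(o["eef_rot"][2]-(np.pi/2-th),3),"Ft",round(F[:2]@t,2),"Fr",round(F[:2]@r,2),"Fz",round(F[2],2),"z",round(o["eef_pos"][2],1),"tilt",np.round(R[:2,2],3),"op",round(o["opening"],1))
E
python3 -c "
from h import *
nut()"
```

```text
t 27.58 theta 0.373 R 80.0 yaw err -0.043 Ft -4.71 Fr -2.32 Fz 2.83 z 74.6 tilt [-0.062 -0.014] op 22.6
```

Call:
arm_command:
  increments:
    - {"offset":[0,0.18,0.015],"yaw":0.02,"grip":0.48}
    - {"offset":[0,0.18,0.015],"yaw":0.02,"grip":0.48}
    - {"offset":[0,0.18,0.015],"yaw":0.02,"grip":0.48}
    - {"offset":[0,0.18,0.015],"yaw":0.02,"grip":0.48}
    - {"offset":[0,0.18,0.015],"yaw":0.02,"grip":0.48}
    - {"offset":[0,0.18,0.015],"yaw":0.02,"grip":0.48}
    - {"offset":[0,0.18,0.015],"yaw":0.02,"grip":0.48}
    - {"offset":[0,0.18,0.015],"yaw":0.02,"grip":0.48}
    - {"offset":[0,0.18,0.015],"yaw":0.02,"grip":0.48}
    - {"offset":[0,0.18,0.015],"yaw":0.02,"grip":0.48}

```text
time: 28.42
eef_pos: [587.5, 259.4, 72.6]
eef_rot: [-3.074, 0.064, 0.948]
force: [-5.5, 0.8, 3.1]
opening: 22.4
```

```bash
python3 -c "
from h import *
nut()"
```

```text
t 28.42 theta 0.374 R 79.5 yaw err -0.249 Ft -5.4 Fr -1.26 Fz 3.12 z 72.6 tilt [-0.092 -0.012] op 22.4
```

The push stalled at about 5.4 N: the rows are compliant, roughly 3 N per mm of step. Larger steps are needed, with no yaw until the nut catches up.

Call:
arm_command:
  increments:
    - {"offset":[0.06,0.26,0.0],"yaw":0,"grip":0.48}
    - {"offset":[0.06,0.28,0.0],"yaw":0,"grip":0.48}
    - {"offset":[0.06,0.28,0.0],"yaw":0,"grip":0.48}
    - {"offset":[0.05,0.28,0.0],"yaw":0,"grip":0.48}
    - {"offset":[0.04,0.28,0.0],"yaw":0,"grip":0.48}
    - {"offset":[0.03,0.28,0.0],"yaw":0,"grip":0.48}
    - {"offset":[0.03,0.28,0.0],"yaw":0,"grip":0.48}
    - {"offset":[0.02,0.28,0.0],"yaw":0,"grip":0.48}
    - {"offset":[0.02,0.28,0.0],"yaw":0,"grip":0.48}
    - {"offset":[0.02,0.28,0.0],"yaw":0,"grip":0.48}

```text
time: 29.25
eef_pos: [593.9, 258.8, 70.9]
eef_rot: [-3.044, 0.077, 0.953]
force: [-6.3, 1.1, 4.4]
opening: 22.6
```

```bash
python3 -c "
from h import *
nut()"
```

```text
t 29.25 theta 0.465 R 81.8 yaw err -0.152 Ft -6.07 Fr -1.86 Fz 4.41 z 70.9 tilt [-0.123 -0.006] op 22.6
```

Call:
arm_command:
  increments:
    - {"offset":[0.05,0.45,0.0],"yaw":0.01,"grip":0.48}
    - {"offset":[0.04,0.45,0.0],"yaw":0.01,"grip":0.48}
    - {"offset":[0.03,0.45,0.0],"yaw":0.015,"grip":0.48}
    - {"offset":[0.02,0.45,0.0],"yaw":0.02,"grip":0.48}
    - {"offset":[0.01,0.45,0.0],"yaw":0.02,"grip":0.48}
    - {"offset":[0,0.45,0.0],"yaw":0.02,"grip":0.48}
    - {"offset":[0,0.45,0.0],"yaw":0.025,"grip":0.48}
    - {"offset":[0,0.45,0.0],"yaw":0.025,"grip":0.48}
    - {"offset":[0,0.45,0.0],"yaw":0.025,"grip":0.48}
    - {"offset":[0,0.45,0.0],"yaw":0.025,"grip":0.48}

```text
time: 30.08
eef_pos: [610.8, 249.1, 69.1]
eef_rot: [-3.028, 0.107, 0.759]
force: [-7.2, 1.6, 3.5]
opening: 23.0
```

```bash
python3 -c "
from h import *
nut()"
```

```text
t 30.08 theta 0.717 R 83.5 yaw err -0.094 Ft -6.51 Fr -3.54 Fz 3.53 z 69.1 tilt [-0.155  0.009] op 23.0
```

Free swing is about 6.3 N. Continue.

Call:
arm_command:
  increments:
    - {"offset":[-0.03,0.45,0.0],"yaw":0.02,"grip":0.48}
    - {"offset":[-0.03,0.45,0.0],"yaw":0.02,"grip":0.48}
    - {"offset":[-0.03,0.45,0.0],"yaw":0.02,"grip":0.48}
    - {"offset":[-0.03,0.45,0.0],"yaw":0.02,"grip":0.48}
    - {"offset":[-0.03,0.45,0.0],"yaw":0.02,"grip":0.48}
    - {"offset":[-0.03,0.45,0.0],"yaw":0.02,"grip":0.48}
    - {"offset":[-0.03,0.45,0.0],"yaw":0.025,"grip":0.48}
    - {"offset":[-0.03,0.45,0.0],"yaw":0.025,"grip":0.48}
    - {"offset":[-0.03,0.45,0.0],"yaw":0.025,"grip":0.48}
    - {"offset":[-0.03,0.45,0.0],"yaw":0.025,"grip":0.48}

```text
time: 30.92
eef_pos: [615.9, 241.9, 69.1]
eef_rot: [-3.011, 0.14, 0.545]
force: [-5.8, 4.5, 3.3]
opening: 22.2
```

```bash
python3 -c "
from h import *
nut()"
```

```text
t 30.92 theta 0.845 R 82.0 yaw err -0.181 Ft -7.18 Fr -1.33 Fz 3.34 z 69.1 tilt [-0.186  0.04 ] op 22.2
```

```bash
python3 - <<'E'
from h import *
f=grab_frame("side"); save("side19",cv2.resize(f["img"][60:180,210:370],None,fx=5,fy=5,interpolation=cv2.INTER_CUBIC))
f=grab_frame("wrist"); save("wrist19",f["img"])
nut()
E
```

```text
t 31.02 theta 0.848 R 82.0 yaw err -0.178 Ft -7.5 Fr -1.18 Fz 4.09 z 69.1 tilt [-0.186  0.04 ] op 22.8
```

View pics/side19.png

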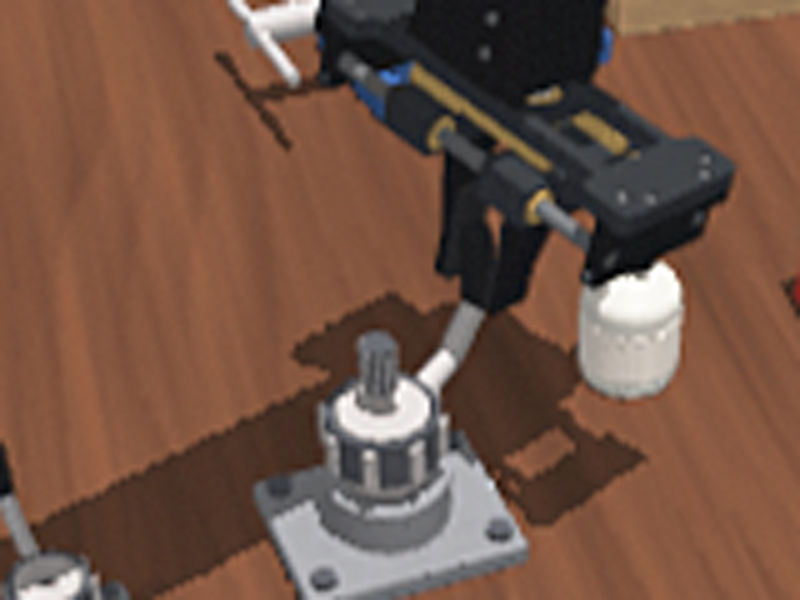

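View pics/wrist19.png

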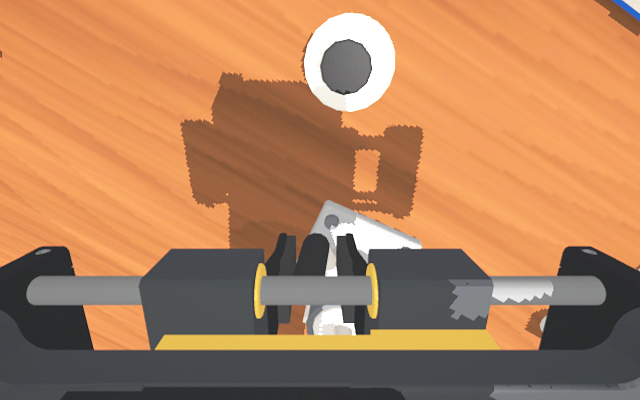

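Call:
arm_command:
  increments:
    - {"offset":[0,0.3,0.0],"yaw":0,"grip":0.48}
    - {"offset":[0,0.3,0.0],"yaw":0,"grip":0.48}
    - {"offset":[0,0.4,0.0],"yaw":0,"grip":0.48}
    - {"offset":[0,0.4,0.0],"yaw":0,"grip":0.48}
    - {"offset":[0,0.5,0.0],"yaw":0,"grip":0.48}
    - {"offset":[0,0.5,0.0],"yaw":0,"grip":0.48}
    - {"offset":[0,0.5,0.0],"yaw":0,"grip":0.48}
    - {"offset":[0,0.5,0.0],"yaw":0,"grip":0.48}
    - {"offset":[0,0.5,0.0],"yaw":0,"grip":0.48}
    - {"offset":[0,0.5,0.0],"yaw":0,"grip":0.48}

```text
time: 31.85
eef_pos: [616.4, 242.3, 68.8]
eef_rot: [-2.957, 0.145, 0.57]
force: [-8.2, 4.5, 3.6]
opening: 23.0
```

```bash
python3 -c "
from h import *
nut()"
```

```text
t 31.85 theta 0.869 R 82.6 yaw err -0.132 Ft -8.77 Fr -3.35 Fz 3.55 z 68.8 tilt [-0.219  0.078] op 23.0
```

Stalled at 8.8 N, about 2.5 N above free swing, so the jaws are touching. The step size caps the push at about 1.75 N/mm, so use 6 mm steps for about 10.5 N.

Call:
arm_command:
  increments:
    - {"offset":[0,0.5,0.0],"yaw":0,"grip":0.48}
    - {"offset":[0,0.55,0.0],"yaw":0,"grip":0.48}
    - {"offset":[0,0.55,0.0],"yaw":0,"grip":0.48}
    - {"offset":[0,0.55,0.0],"yaw":0,"grip":0.48}
    - {"offset":[0,0.6,0.0],"yaw":0,"grip":0.48}
    - {"offset":[0,0.6,0.0],"yaw":0,"grip":0.48}
    - {"offset":[0,0.6,0.0],"yaw":0,"grip":0.48}
    - {"offset":[0,0.6,0.0],"yaw":0,"grip":0.48}
    - {"offset":[0,0.6,0.0],"yaw":0,"grip":0.48}
    - {"offset":[0,0.6,0.0],"yaw":0,"grip":0.48}

```text
time: 32.68
eef_pos: [617.1, 242.2, 68.7]
eef_rot: [-2.885, 0.152, 0.604]
force: [-7.8, 6.4, 6.5]
opening: 22.5
```

```bash
python3 -c "
from h import *
nut()
f=grab_frame('side'); save('side20',cv2.resize(f['img'][60:180,210:370],None,fx=5,fy=5,interpolation=cv2.INTER_CUBIC))
nut()"
```

```text
t 32.68 theta 0.907 R 83.3 yaw err -0.06 Ft -9.85 Fr -2.22 Fz 6.48 z 68.7 tilt [-0.265  0.126] op 22.5
t 32.73 theta 0.911 R 83.3 yaw err -0.056 Ft -9.75 Fr -2.19 Fz 5.99 z 68.6 tilt [-0.265  0.126] op 22.9
```

View pics/side20.png

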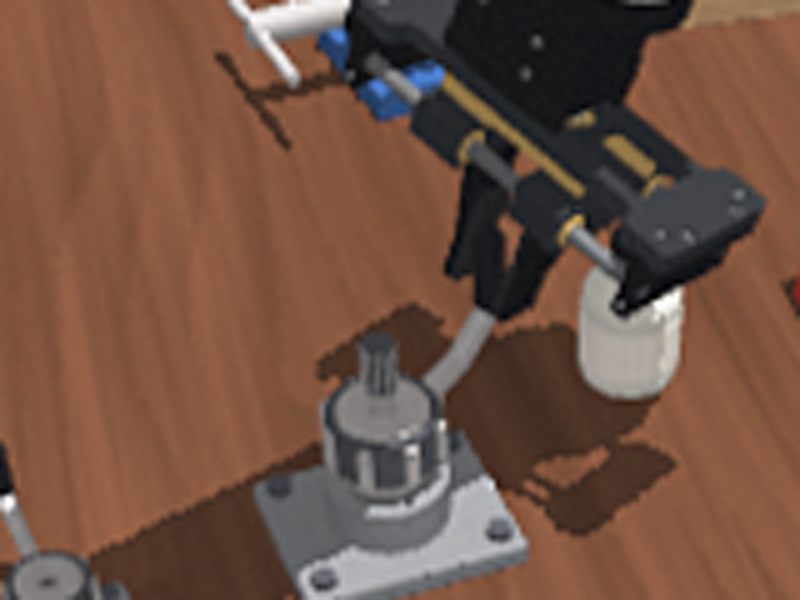

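The push has reached about 9.8 N, roughly 3.5 N above the 6.3 N free swing, which is in the snug range. Stop here, open, and lift straight up.

Call:
arm_command:
  increments:
    - {"offset":[0,0,0],"yaw":0,"grip":0.3}
    - {"offset":[0,0,0],"yaw":0,"grip":0.1}
    - {"offset":[0,0,0],"yaw":0,"grip":-0.1}
    - {"offset":[0,0,0],"yaw":0,"grip":-0.1}
    - {"offset":[0,0,0],"yaw":0,"grip":-0.1}
    - {"offset":[0,0,0],"yaw":0,"grip":-0.1}
    - {"offset":[0,0,0],"yaw":0,"grip":-0.1}
    - {"offset":[0,0,0],"yaw":0,"grip":-0.1}
    - {"offset":[0,0,0],"yaw":0,"grip":-0.1}
    - {"offset":[0,0,0],"yaw":0,"grip":-0.1}

```text
time: 33.57
eef_pos: [622.7, 239.1, 67.5]
eef_rot: [-2.893, 0.147, 0.596]
force: [-0.5, 0.0, -0.3]
opening: 47.8
```

```bash
python3 - <<'E'
from h import *
o=st(); nut(); R=Rn.from_euler('xyz',o["eef_rot"]).as_matrix(); print("up in tool",R.T@[0,0,1]); print("cw tangent",R.T@[np.cos(.85),-np.sin(.85),0])
f=grab_frame('side'); save('side21',cv2.resize(f['img'][60:180,210:370],None,fx=5,fy=5,interpolation=cv2.INTER_CUBIC))
f=grab_frame('wrist'); save('wrist21',f['img'])
E
```

```text
t 33.57 pos [622.7 239.1  67.5] rot [-2.893  0.147  0.596] F [-0.5  0.  -0.3] op 47.8 q [-0.1   0.72 -0.37  1.47  0.03  1.17 -1.41]
t 33.57 theta 0.973 R 85.7 yaw err -0.001 Ft -0.32 Fr -0.39 Fz -0.25 z 67.5 tilt [-0.256  0.124] op 47.8
up in tool [-0.14604503 -0.24387629 -0.95874668]
cw tangent [ 0.12267788  0.9571927  -0.26216842]
```

View pics/side21.png

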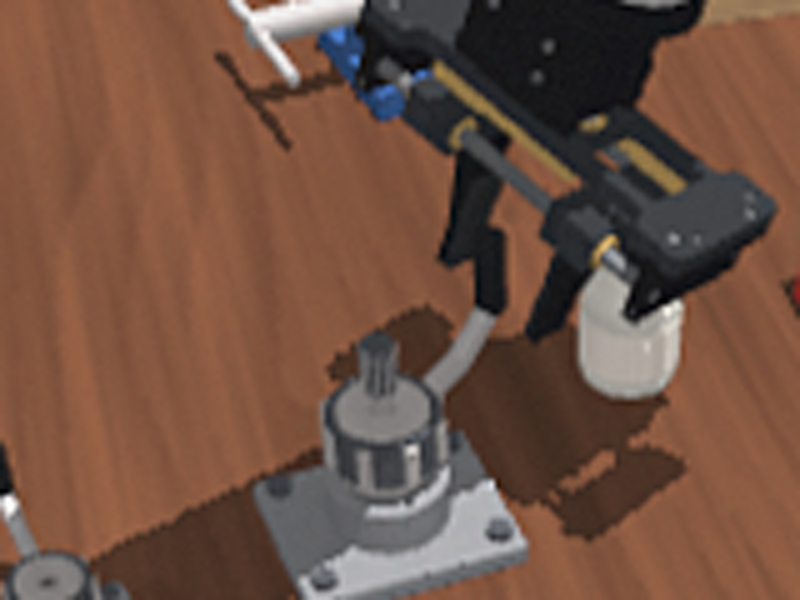

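View pics/wrist21.png

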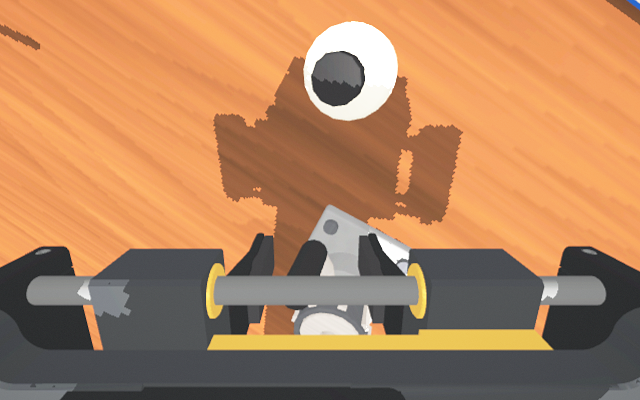

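```bash
python3 - <<'E'
from h import *
f=grab_frame('side')
for q in [(491,233),(492,237)]:
    P=onz(f,210+q[0]/5,60+q[1]/5,129); v=P[:2]-[562.1,185.9]; print(P,np.arctan2(v[0],v[1]),np.hypot(*v))
P=onz(f,210+377/5,60+342/5,116);print(P)
E
```

```text
[626.65279513 235.05859406 129.        ] 0.9199596667963025 81.13957560325495
[626.33778953 231.97817077 129.        ] 0.9485495830101031 79.05498988549868
[562.29309121 186.99067447 116.        ]
```

Call:
arm_command:
  increments:
    - {"offset":[-0.06,-0.1,-0.4],"yaw":0,"grip":-0.1}
    - {"offset":[-0.12,-0.2,-0.8],"yaw":0,"grip":-0.1}
    - {"offset":[-0.15,-0.24,-0.96],"yaw":0,"grip":-0.1}
    - {"offset":[-0.15,-0.24,-0.96],"yaw":0,"grip":-0.1}
    - {"offset":[-0.15,-0.24,-0.96],"yaw":0,"grip":-0.1}
    - {"offset":[-0.15,-0.24,-0.96],"yaw":0,"grip":-0.1}
    - {"offset":[-0.15,-0.24,-0.96],"yaw":0,"grip":-0.1}
    - {"offset":[-0.15,-0.24,-0.96],"yaw":0,"grip":-0.1}
    - {"offset":[-0.15,-0.24,-0.96],"yaw":0,"grip":-0.1}
    - {"offset":[-0.1,-0.2,-0.8],"yaw":0,"grip":-0.1}

```text
time: 34.55
eef_pos: [622.6, 239.3, 168.7]
eef_rot: [-2.892, 0.145, 0.597]
force: [-0.1, 0.8, 0.0]
opening: 48.0
```

Call:
arm_command:
  increments:
    - {"offset":[0,0,0],"yaw":0,"grip":-0.1}
    - {"offset":[0,0,0],"yaw":0,"grip":-0.1}
    - {"offset":[0,0,0],"yaw":0,"grip":-0.1}
    - {"offset":[0,0,0],"yaw":0,"grip":-0.1}
    - {"offset":[0,0,0],"yaw":0,"grip":-0.1}
    - {"offset":[0,0,0],"yaw":0,"grip":-0.1}
    - {"offset":[0,0,0],"yaw":0,"grip":-0.1}
    - {"offset":[0,0,0],"yaw":0,"grip":-0.1}
    - {"offset":[0,0,0],"yaw":0,"grip":-0.1}
    - {"offset":[0,0,0],"yaw":0,"grip":-0.1}

```text
time: 35.38
eef_pos: [622.3, 239.1, 168.5]
eef_rot: [-2.892, 0.147, 0.597]
force: [-0.5, -0.3, -0.4]
opening: 47.9
```

```bash
python3 - <<'E'
from h import *
st()
f=grab_frame('side'); save('side22',cv2.resize(f['img'][60:380,200:360],None,fx=2.5,fy=1.8) if 0 else f['img']); save('side22b',cv2.resize(f['img'][60:180,210:370],None,fx=5,fy=5,interpolation=cv2.INTER_CUBIC))
E
```

```text
t 35.38 pos [622.3 239.1 168.5] rot [-2.892  0.147  0.597] F [-0.5 -0.3 -0.4] op 47.9 q [-0.09  0.63 -0.38  1.39  0.    1.34 -1.42]
```

View pics/side22b.png

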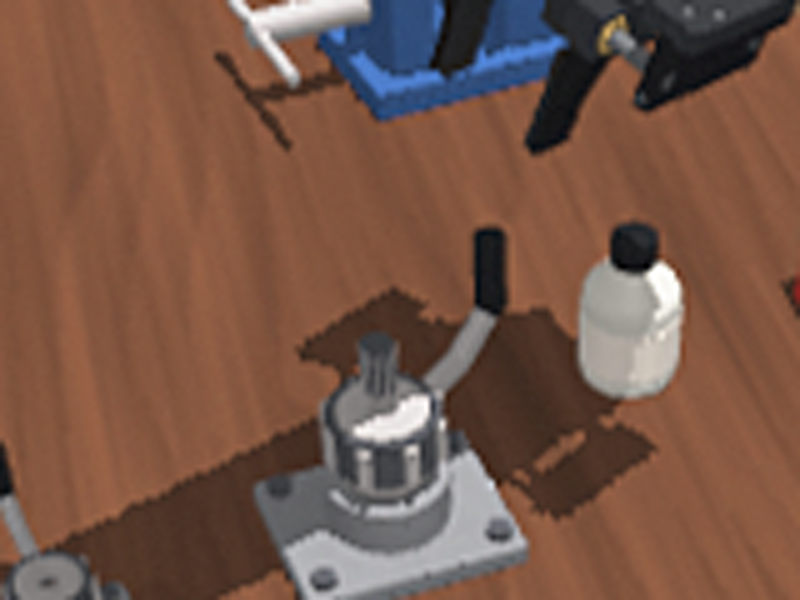

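View pics/side22.png

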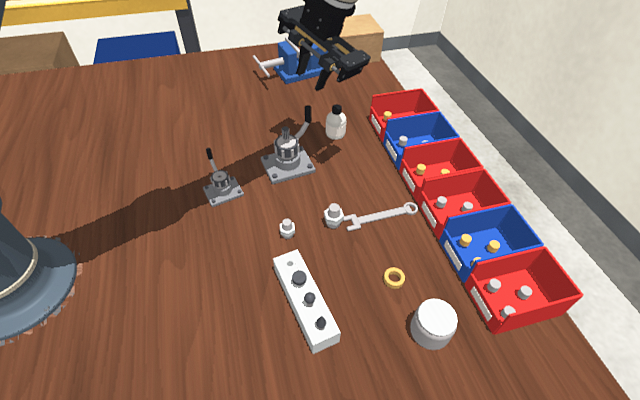

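```bash
python3 - <<'E'
import cv2,numpy as np
a=cv2.imread('pics/side19.png');b=cv2.imread('pics/side20.png');c=cv2.imread('pics/side22b.png')
out=np.hstack([cv2.resize(x[260:440,380:540],None,fx=1.6,fy=1.6,interpolation=cv2.INTER_CUBIC) for x in (a,b,c)])
cv2.imwrite('pics/cmp.png',out)
E
```

```text
(no output)
```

View pics/cmp.png

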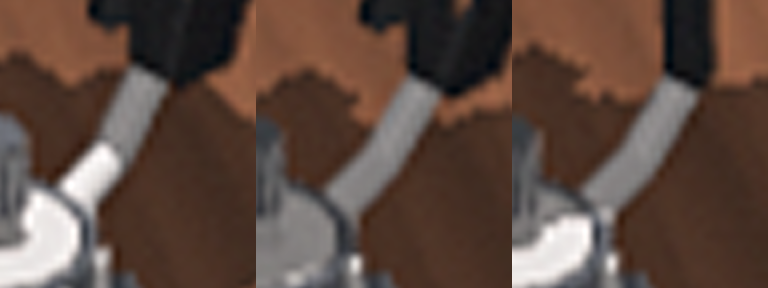

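```bash
python3 - <<'E'
from h import *
f=grab_frame('side')
for q in [(152,72),(166,80),(168,80)]:
    u=210+(380+q[0]/1.6)/5; v=60+(260+q[1]/1.6)/5
    for z in (88,):
        P=onz(f,u,v,z); w=P[:2]-[562.1,185.9]; print(np.round(P,1),np.arctan2(w[0],w[1]),np.hypot(*w))
E
```

```text
[619.1 237.3  88. ] 0.8367676211992898 76.72976536874604
[622.2 232.6  88. ] 0.9100362915228623 76.06473249792116
[622.7 232.4  88. ] 0.9161450822511442 76.42833789713198
```

```bash
python3 -c "
from h import *
st(); print(arm.hand_in())"
```

```text
t 35.48 pos [622.3 239.2 168.6] rot [-2.892  0.147  0.597] F [-0.   0.1 -0.2] op 47.9 q [-0.09  0.63 -0.38  1.39  0.    1.34 -1.42]
the job is handed in; nothing more can be done
None
```

I stood the cylinder-headed burr in the larger collet, turned the nut clockwise by its handle until the jaws gripped, let go and handed the job in at about 35.5 s. No verdict was reported, so the result rests on my own checks below.

- **Picking up:** The first grasp missed. The cameras showed the shut fingertips about 25 mm higher than the reported TCP. I corrected for that, looked again and gripped the head.
- **Seating:** The foot made contact at exactly the height I had predicted for fully home, with about 3 N on the wrist. In the last picture the burr stands upright. Its top measures within about 1 mm of the collet's axis.
- **Tightening:** The free swing took about 6.3 N. I stopped at about 9.8 N, which is roughly 3.5 N above it and inside the snug range of 3 to 5 N. The handle turned about 0.57 rad from where it started.
- **Checks that disagreed:** The turn past first contact, about 0.12 rad, suggests only about 2.5 N of extra push, against the 3.5 N measured. I took the grip as sufficient and did not push again. The tool also tilted to about 0.29 rad while pushing; this did not stop the turn.
- **At hand-in:** The wrist force was about zero and the gripper was clear of everything. The other burrs and the bench items look unmoved in the side picture; I did not measure them.

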